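# Fit two device stacks on a wiring practice board

### The job

Build up the yellow practice board in this order: first stand the big contactor in the middle of the steel plate, then put the auxiliary contact block centred on top of it; next set the relay socket across the middle of the short mounting rail, and last stand the relay centred on the socket. Each piece must end upright, square with what it stands on (either way round), flat down and let go. Leave the screw dish and the push-button box where they are.

Things in the scene. Friction and masses are not known exactly. Their poses are not given: they have to be found in the camera images.
- contactor_mid (a point): Contactor, the largest loose piece: grey plastic, stepped block 86 long (x) x 45 wide (y) x 64 mm tall. The lower 36 mm is the full 86 long, with three screws on the step at each end; the middle tower above it is 56 long x 45 wide with a flat top carrying a small white label. About 0.3 kg. The point is its centre, half-way up (32 mm above its underside); x along its length, z up. All loose pieces start upright on the table.
- aux_mid (a point): Auxiliary contact block: plain grey plastic box 54 long (x) x 40 wide (y) x 34 mm tall, with four small screws in a row at each end of its flat top and a black bar between. About 0.07 kg. The point is its centre, half-way up (17 mm above its underside); x along its length, z up.
- socket_mid (a point): Relay socket: low black plastic block 74 long (x) x 38 wide (y) x 28 mm tall; its ends are steps 20 mm tall with three screws each, its middle 46 mm (x) x 38 mm is raised to 28 mm, flat, with brass contact slits. About 0.08 kg. The point is its centre, half-way up (14 mm above its underside); x along its length, z up.
- relay_mid (a point): Relay: upright white box with a black foot, 40 long (x) x 28 wide (y) x 50 mm tall, taller than long. About 0.07 kg. The point is its centre, half-way up (25 mm above its underside); x along its length, z up.
- plate: Steel plate fixed on the yellow board (board 290 x 340 x 12 mm, with a grey terminal strip 28 mm high along its far edge): 110 (x) x 76 (y) x 6 mm with a screw in each corner. Origin at the centre of its underside, so its top is 6 mm above the origin; z up. The contactor's length goes along the plate's x.
- rail: Short steel mounting rail fixed on the yellow board beside the plate: 80 mm long along its own y, 34 mm wide along x, two raised lips with a groove between, lips 7.5 mm high. Origin at the centre of its underside, so the lip tops are 7.5 mm above the origin; z up. The socket lies across it: the socket's length along the rail's x.
- dish_mid (a point): Small aluminium dish with brass screws, 42 mm across and 22 mm tall, loose on the table among the pieces; not to be moved. The point is half-way up.
- station_mid (a point): Grey push-button box with two black buttons, 46 x 60 mm and 48 mm tall, loose on the table; not to be moved. The point is 20 mm above its underside.
Mind the look-alikes: they are no part of the job. What is shaped like the part that bears aux_mid but blue or red is not meant. Leave any green or red look-alike of the part that bears contactor_mid alone.

How it is judged (in metres and radians):
On the way, in this order (a step that is already met when the one before it is completed fails the run):
1. the contactor stands on the steel plate and is let go (horizontal distance between contactor_mid and plate below 0.012 m and z of contactor_mid in the frame of plate between 0.034 and 0.042 m and angle between the x axis of contactor_mid and the x axis of plate, either way round below 0.2 rad and angle between contactor_mid's own z axis and vertical below 0.1 rad and contact force between the fingers and contactor below 0.1 N), for 0.2 s.
2. the contact block stands on the contactor and is let go (horizontal distance between aux_mid and contactor_mid below 0.01 m and z of aux_mid in the frame of contactor_mid between 0.045 and 0.053 m and angle between the x axis of aux_mid and the x axis of contactor_mid, either way round below 0.2 rad and angle between aux_mid's own z axis and vertical below 0.1 rad and contact force between the fingers and aux below 0.1 N), for 0.2 s.
3. the relay socket lies on the rail and is let go (horizontal distance between socket_mid and rail below 0.012 m and z of socket_mid in the frame of rail between 0.0175 and 0.0255 m and angle between the x axis of socket_mid and the x axis of rail, either way round below 0.2 rad and angle between socket_mid's own z axis and vertical below 0.1 rad and contact force between the fingers and socket below 0.1 N), for 0.2 s.
4. the relay stands on the socket and is let go (horizontal distance between relay_mid and socket_mid below 0.01 m and z of relay_mid in the frame of socket_mid between 0.035 and 0.043 m and angle between the x axis of relay_mid and the x axis of socket_mid, either way round below 0.2 rad and angle between relay_mid's own z axis and vertical below 0.1 rad and contact force between the fingers and relay below 0.1 N), for 0.2 s.
At the end, for the whole second after the job is handed in: Contactor centred on plate and socket on rail within 12 mm, contact block on contactor and relay on socket within 10 mm; each seated (height within 4 mm), upright within 0.1 rad, lengths parallel to the x of what they stand on within 0.2 rad (either way round), let go, at rest (all of step 1 and all of step 2 and all of step 3 and all of step 4 and linear speed of each of contactor, aux, socket, relay below 0.02 m/s); the robot touches nothing.
It fails at once if the screw dish was moved by more than 25 mm (distance of dish_mid from where it was at the start of the episode above 0.025 m).
It fails at once if the push-button box was moved by more than 25 mm (distance of station_mid from where it was at the start of the episode above 0.025 m).
It also fails if it takes over 112 s, if anything falls off the work surface, if the arm or the gripper's body presses on something with over 40 N, if the wrist force passes 120 N, or if a joint passes its speed limit or range.

### The arm

A 6-joint arm with a two-finger parallel gripper is mounted at the origin on the work surface. World frame = base frame: x ahead of the robot, y to its left, z up, the work surface at z = 0. Lengths are in mm, angles in rad, forces in N, time in s.
With the tool pointing down it reaches from about 350 to 875 mm from the base axis. Payload 4.2 kg.
Tool frame: the origin (TCP) lies at the very end of the fingers, on their centre line; the grasp point (between the pads) lies 19 mm behind it; z points along the fingers, y is the direction in which the jaws open and shut (so a half turn about z gives the same grasp; the last joint's range is limited). The gripper opens to 87 mm and grips with 3 to 60 N. Pads are 19 mm wide; open, the fingers measure 117 mm over their backs; the gripper's body (75 mm by 190 mm) begins 51 mm behind the grasp point.
Start: joints at [1.549, 0.385, 0.008, 0, -1.194, -0.259], TCP at [173.171, 600.509, 222.55] pointing down, gripper open.
Joint ranges: [-3.14, 3.14], [-1.21, 2.06], [-1.07, 1.41], [-3.16, 2.05], [-2.99, -0.16], [-3.1, 3.1]. Speed limits (rad/s): [2.79, 2.79, 3.14, 3.14, 3.14, 3.14].

### API

Orientations are given as a unit quaternion [w, x, y, z].
In Python, from cell import ctrl gives the robot as it stands.
- The arm moves only by the tool jog_arm, never from a script. Its arguments are lists of equal length, an entry for each row: "delta_pos": the shift along the tool's x, y, z in mm, a list of three; "delta_rot": the turn, a rotation vector about the tool's x, y, z in degrees, a list of three. A call has 1 to 8 rows; each row shifts and turns the pose as measured when the row begins, along the tool's axes as they then stand; what a row does not reach is not made up. A row lasts 1/12 s, in which the tool goes at most 41.7 mm and 7.16 degrees, less where a joint would pass 70% of its speed; a pose out of reach is approached as far as the arm can. A call is refused whole if a number of a shift passes 41.7 or a number of a turn 7.16, either way. A call with a gripper value outside its range is refused whole. "jaw" is the closure, from -1 (fully open) to 1 (shut), set as the call begins (left out, the last holds). The fingers move at their own pace and stop on an object; "grip_force" is the grip in N (left out, the last holds). Time passes only in rows, so rows that do not move let the fingers close. It gives the time, the measured TCP pose, the force and the opening at its end, in the units of the state.
- ctrl.read_state(): the state, without advancing time (a new reading comes with each control period).
- ctrl.snapshot(name): name is "scene" or "top" or "wrist"; returns a dict with "img" (384x512x3 uint8, blue, green, red), "vertical_fov" (degrees; the focal length in pixels is half the picture's height over the tangent of half this angle, whatever the lens; pixels are square), "cx", "cy" (the principal point, pixels), "k1" (the pictures are not rectified: a ray, as slopes to the right and down, at radius r is drawn at 1 + k1 r^2 times it, then the intrinsics apply), "extrinsics" (4x4, takes a point from camera to world coordinates); the wrist camera has in their place "tool_from_camera" (4x4, takes a point from camera to tool coordinates, whose origin is the TCP and whose axes are the flange's). Camera axes: x right, y down, z forward; pixel columns grow to the right and rows downward; lengths in mm; the calibration is good to about 2 mm. A picture is of the moment at which its call begins: read the wrist's pose just before it. There is no depth.
- ctrl.finish_job(): hands the job in, once; it reports no verdict.
The state is a dict: "t": time; "qpos": joint angles; "joint_vel": joint speeds; "effort": joint torques, N m; "tcp_pos": TCP position; "eef_rot": TCP orientation; "wrist_force": force on the tool from outside, world axes, zero at the start; "torque": the same for the moment, N m; "grip_width": finger opening in mm.
Only numpy, scipy, OpenCV 4.12 (cv2) and the standard library are available. Lean on these libraries where they do the work, as an engineer would, in place of code of your own. Each camera call takes 0.05 s, during which the arm holds its last target.

## Working session

There is one attempt and no reset: what is moved stays moved. The work goes in short steps, Python scripts to look and compute and a tool call to move; the robot and the scene stay as the last step left them, time stands still between calls to the robot, and variables do not carry over. Pictures are saved under pics/ and viewed, and the job is handed in when it is done.

Besides the shell and the picture viewer there is one more tool, called after ">>>" as name(argument=value, ...), one argument or row to a line, values as JSON. jog_arm: Moves the arm, as the interface text tells. Its arguments: {"type":"object","properties":{"delta_pos":{"type":"array"},"delta_rot":{"type":"array"},"jaw":{"type":"number"},"grip_force":{"type":"number"}},"required":["delta_pos","delta_rot"]}

```bash
ls; mkdir -p pics; python3 - <<'E'
from cell import ctrl
import cv2,numpy as np
s=ctrl.read_state();print(s)
for n in ("scene","top"):
    d=ctrl.snapshot(n);cv2.imwrite(f"pics/{n}0.png",d["img"]);np.save(f"{n}0.npy",d,allow_pickle=True)
    print(n,{k:v for k,v in d.items() if k!="img"})
s=ctrl.read_state()
d=ctrl.snapshot("wrist");cv2.imwrite(f"pics/wrist0.png",d["img"]);print({k:v for k,v in d.items() if k!="img"})
E
```

```text
pics
{'t': 0.0, 'qpos': array([ 1.54857950e+00,  3.85550542e-01,  6.64106266e-03, -4.86216928e-04,
       -1.19398112e+00, -2.58616655e-01]), 'joint_vel': array([ 0.00103253, -0.00017801, -0.00057631,  0.00223128, -0.00068955,
        0.00094423]), 'effort': array([-6.95388881e-04, -3.90670896e+01,  1.87398702e+01,  4.21993509e+00,
        1.07351015e-02, -2.10726162e-04]), 'tcp_pos': array([173.03215745, 599.95629428, 221.47108067]), 'eef_rot': array([ 1.06647524e-03,  9.90144632e-01, -1.40044493e-01, -1.00898535e-04]), 'wrist_force': array([-0.83080608, -0.62250099, -0.93418465]), 'torque': array([ 0.00384435,  0.01593533, -0.02962967]), 'grip_width': 87.22727982236658}
scene {'vertical_fov': 46.69025428061692, 'cx': 254.85237517251926, 'cy': 194.54309274201123, 'k1': -0.17905463361222562, 'extrinsics': array([[ 4.91810417e-01,  6.45177760e-01, -5.84694939e-01,
         1.22889646e+03],
       [ 8.70670427e-01, -3.70157799e-01,  3.23907722e-01,
        -4.37081554e+02],
       [-7.45133275e-03, -6.68377784e-01, -7.43784657e-01,
         9.26479753e+02],
       [ 0.00000000e+00,  0.
[... 312 characters left out ...]
08e-02,  4.86407544e-03,
        -5.03409248e+01],
       [ 8.57042800e-05, -1.89214960e-01, -9.81935686e-01,
         8.67794689e+02],
       [ 0.00000000e+00,  0.00000000e+00,  0.00000000e+00,
         1.00000000e+00]])}
{'vertical_fov': 59.91406775900719, 'cx': 256.49707184758626, 'cy': 193.77250520645137, 'k1': -0.05971711556114592, 'tool_from_camera': array([[-5.21058753e-04, -9.51866072e-01, -3.06513798e-01,
         8.53145368e+01],
       [ 9.99999759e-01, -3.55126814e-04, -5.97119812e-04,
        -7.45829905e-01],
       [ 4.59526821e-04, -3.06514035e-01,  9.51866028e-01,
        -1.61534100e+02],
       [ 0.00000000e+00,  0.00000000e+00,  0.00000000e+00,
         1.00000000e+00]])}
```

View pics/scene0.png

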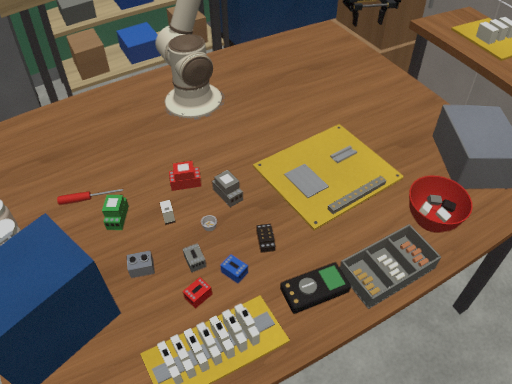

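View pics/top0.png

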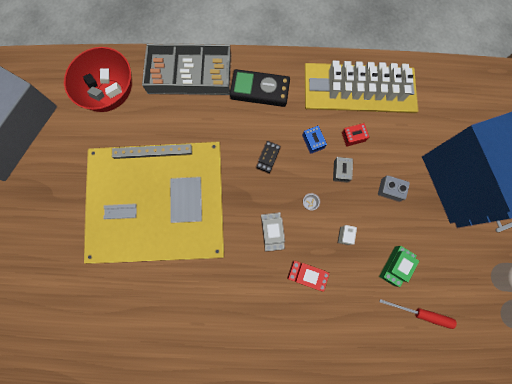

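View pics/wrist0.png

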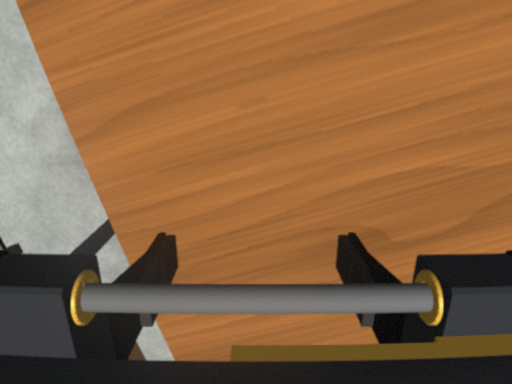

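```bash
cat > h.py <<'E'
import numpy as np,cv2
from scipy.spatial.transform import Rotation as R
from cell import ctrl
def T_of(s):
    q=s["eef_rot"];T=np.eye(4);T[:3,:3]=R.from_quat([q[1],q[2],q[3],q[0]]).as_matrix();T[:3,3]=s["tcp_pos"];return T
def K(d):
    h,w=d["img"].shape[:2];f=h/2/np.tan(np.radians(d["vertical_fov"]/2))
    return np.array([[f,0,d["cx"]],[0,f,d["cy"]],[0,0,1.]])
def snap(n,name=None):
    s=ctrl.read_state();d=ctrl.snapshot(n)
    d["E"]=d["extrinsics"] if n!="wrist" else T_of(s)@d["tool_from_camera"]
    if name: cv2.imwrite(f"pics/{name}.png",d["img"]);np.save(f"{name}.npy",d,allow_pickle=True)
    return d
def load(name):
    return np.load(f"{name}.npy",allow_pickle=True).item()
def cast(d,uv,z):
    uv=np.asarray(uv,float).reshape(-1,1,2)
    p=cv2.undistortPoints(uv,K(d),np.array([d["k1"],0,0,0.])).reshape(-1,2)
    r=np.c_[p,np.ones(len(p))]@d["E"][:3,:3].T;o=d["E"][:3,3]
    return o+r*((z-o[2])/r[:,2])[:,None]
def proj(d,P):
    P=np.asarray(P,float).reshape(-1,3);Ei=np.linalg.inv(d["E"])
    c=P@Ei[:3,:3].T+Ei[:3,3]
    return cv2.projectPoints(c,np.zeros(3),np.zeros(3),K(d),np.array([d["k1"],0,0,0.]))[0].reshape(-1,2)
def rect(P):
    "min-area rect of xy points: centre, long len, short len, yaw(deg) of long axis"
    (c,(w,h),a)=cv2.minAreaRect(np.asarray(P[:,:2],np.float32))
    if w<h: w,h,a=h,w,a+90
    return np.array(c),w,h,(a+90)%180-90
def yaw(s=None):
    "yaw of tool y axis, deg, mod 180 in (-90,90], and tilt"
    T=T_of(s or ctrl.read_state());return np.degrees(np.arctan2(T[1,1],T[0,1]))
def go(x=None,y=None,z=None,yw=None):
    "delta in tool axes to bring TCP to x,y,z and the jaw axis (tool y) to world yaw yw (mod 180), pointing down"
    s=ctrl.read_state();T=T_of(s);p=s["tcp_pos"]
    t=np.array([p[i] if v is None else v for i,v in enumerate((x,y,z))])
    y0=yaw(s)
    if yw is None: yw=y0
    dy=(yw-y0+90)%180-90
    a=np.radians(y0+dy);Y=np.array([np.cos(a),np.sin(a),0]);Z=np.array([0,0,-1.]);X=np.cross(Y,Z)
    D=T[:3,:3].T@np.c_[X,Y,Z]
    rv=np.degrees(R.from_matrix(D).as_rotvec());dp=T[:3,:3].T@(t-p)
    print("t",round(s["t"],2),"tcp",p.round(1),"yaw",round(y0,2),"F",s["wrist_force"].round(1),"w",round(s["grip_width"],1),"q6",s["qpos"].round(2)[[0,5]])
    print("dpos(tool)",dp.round(1),"drot",rv.round(2),"n",np.ceil(max(abs(dp).max()/40,abs(rv).max()/7)))
E
python3 - <<'E'
from h import *
d=np.load("top0.npy",allow_pickle=True).item();d["E"]=d["extrinsics"]
for n,uv,z in [("contactor",(273,231),64),("aux",(344,169),34),("socket",(268,156),28),("relay",(348,235),50),("plate",(186,200),18),("rail",(120,212),20),("dish",(311,202),22),("station",(395,188),48),("redC",(311,276),64),("blueA",(315,139),34),("board",[(93,153),(214,147),(90,257),(217,251)],12)]:
    print(n,cast(d,uv,z).round(0).tolist())
im=d["img"];cv2.imwrite("pics/topz.png",cv2.resize(im[110:300,220:430],None,fx=3,fy=3,interpolation=cv2.INTER_CUBIC))
E
```

```text
contactor [[457.0, -97.0, 64.0]]
aux [[614.0, -270.0, 34.0]]
socket [[644.0, -84.0, 28.0]]
relay [[453.0, -271.0, 50.0]]
plate [[530.0, 114.0, 18.0]]
rail [[496.0, 274.0, 20.0]]
dish [[533.0, -190.0, 22.0]]
station [[567.0, -389.0, 48.0]]
redC [[359.0, -183.0, 64.0]]
blueA [[689.0, -199.0, 34.0]]
board [[646.0, 363.0, 12.0], [669.0, 53.0, 12.0], [385.0, 342.0, 12.0], [410.0, 33.0, 12.0]]
```

View pics/topz.png

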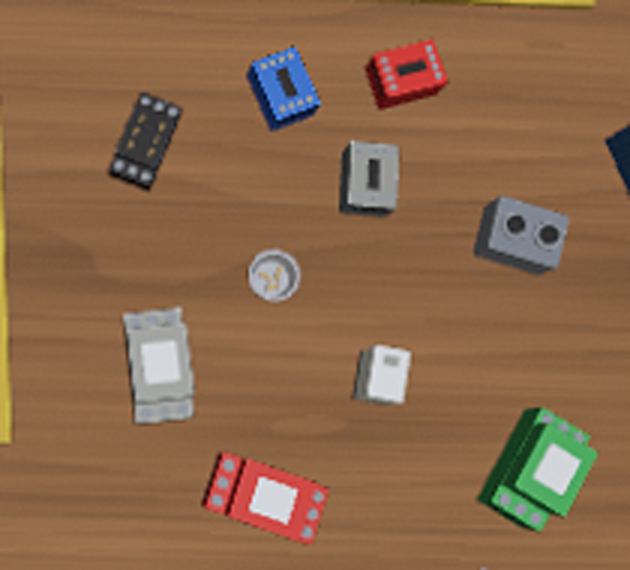

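```bash
python3 -c "
from h import *
go(510,195,200,-86)"
```

```text
t 0.15 tcp [173.1 600.1 221.7] yaw -106.09 F [-0.  -0.   0.8] w 86.8 q6 [ 1.55 -0.26]
dpos(tool) [436.  295.8  22.3] drot [ 1.000e-01  1.000e-02 -2.009e+01] n 11.0
```

>>> jog_arm(
  delta_pos=[
    [40,27,2],
    [40,27,2],
    [40,27,2],
    [40,27,2],
    [40,27,2],
    [40,27,2],
    [40,27,2],
    [40,27,2],
  ],
  delta_rot=[
    [0,0,0],
    [0,0,0],
    [0,0,0],
    [0,0,0],
    [0,0,0],
    [0,0,0],
    [0,0,0],
    [0,0,0],
  ],
)

```text
t: 0.82
tcp_pos: [387.5, 343.5, 204.6]
eef_rot: [0.002, 0.991, -0.133, -0.001]
wrist_force: [0.3, 0.7, 0.4]
grip_width: 87.1
```

```bash
python3 -c "
from h import *
go(510,195,200,-86)"
```

```text
t 0.82 tcp [387.5 343.5 204.6] yaw -105.28 F [0.3 0.7 0.4] w 87.1 q6 [1.04 0.26]
dpos(tool) [157.3 110.9   5. ] drot [  0.23   0.09 -19.28] n 4.0
```

>>> jog_arm(
  delta_pos=[
    [40,28,1],
    [40,28,1],
    [40,28,1],
    [36,26,1],
    [0,0,0],
    [0,0,0],
    [0,0,0],
    [0,0,0],
  ],
  delta_rot=[
    [0,0,0],
    [0,0,0],
    [0,0,0],
    [0,0,0],
    [0,0,-6.5],
    [0,0,-6.5],
    [0,0,-6.5],
    [0,0,0],
  ],
)

```text
t: 1.48
tcp_pos: [496.1, 204.2, 199.1]
eef_rot: [0.004, 0.999, 0.037, -0.003]
wrist_force: [-1.3, 0.4, 1.0]
grip_width: 87.0
```

```bash
python3 -c "
from h import *
go(510,195,200,-86)
snap('wrist','w1')"
```

```text
t 1.48 tcp [496.1 204.2 199.1] yaw -85.72 F [-1.3  0.4  1. ] w 87.0 q6 [0.69 0.95]
dpos(tool) [13.1 10.2 -0.9] drot [0.39 0.37 0.28] n 1.0
```

View pics/w1.png

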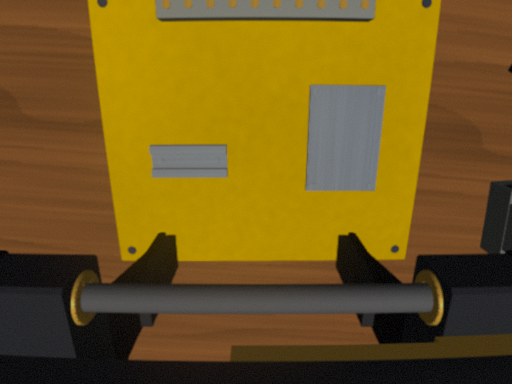

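```bash
cat >> h.py <<'E'
def blobs(mask,minarea=150):
    cs,_=cv2.findContours(mask.astype(np.uint8)*255,cv2.RETR_EXTERNAL,cv2.CHAIN_APPROX_NONE)
    return [c.reshape(-1,2) for c in cs if cv2.contourArea(c)>minarea]
E
python3 - <<'E'
from h import *
for n in ("w1",):
    d=load(n);hsv=cv2.cvtColor(d["img"],cv2.COLOR_BGR2HSV)
    m=(hsv[...,1]<100)&(hsv[...,2]>70)
    m[230:]=0
    for c in blobs(m,800):
        for z in (18,19.5):
            r=rect(cast(d,c,z));print(c.mean(0).round(0),z,r[0].round(1),np.round(r[1:],1))
d=load("top0");d["E"]=d["extrinsics"];hsv=cv2.cvtColor(d["img"],cv2.COLOR_BGR2HSV)
m=(hsv[...,1]<100)&(hsv[...,2]>70)
m[:,:95]=0;m[:,215:]=0;m[:160]=0;m[250:]=0
for c in blobs(m,100):
    r=rect(cast(d,c,18));print("top",c.mean(0).round(0),r[0].round(1),np.round(r[1:],1))
E
```

```text
[189. 161.] 18 [500.9 275.9] [ 80.1  34.4 -86. ]
[189. 161.] 19.5 [501.3 275.7] [ 79.8  34.2 -86. ]
[344. 137.] 18 [535.4 116. ] [109.   75.9   4.3]
[344. 137.] 19.5 [535.6 116.5] [108.5  75.5   4.3]
[266.   8.] 18 [652. 207.] [204.4  16.1 -85.6]
[266.   8.] 19.5 [651.7 207. ] [203.5  16.  -85.6]
top [119. 211.] [498.5 275.8] [ 82.   34.6 -88.2]
top [185. 199.] [532.6 115.2] [111.3  76.4   4. ]
```

```bash
python3 -c "
from h import *
go(450,-150,200,-86)"
```

```text
t 1.53 tcp [496.  204.4 199.1] yaw -85.93 F [ 0.4 -0.6  0. ] w 87.3 q6 [0.69 0.95]
dpos(tool) [-71.  350.2   2. ] drot [0.39 0.38 0.07] n 9.0
```

>>> jog_arm(
  delta_pos=[
    [-8,41,0],
    [-8,41,0],
    [-8,41,0],
    [-8,41,0],
    [-8,41,0],
    [-8,41,0],
    [-8,41,0],
    [-8,41,0],
  ],
  delta_rot=[
    [0,0,0],
    [0,0,0],
    [0,0,0],
    [0,0,0],
    [0,0,0],
    [0,0,0],
    [0,0,0],
    [0,0,0],
  ],
)

```text
t: 2.2
tcp_pos: [453.8, -123.0, 201.1]
eef_rot: [0.003, 0.999, 0.033, -0.001]
wrist_force: [1.2, -0.0, 0.1]
grip_width: 86.9
```

>>> jog_arm(
  delta_pos=[
    [-5,41,0],
    [0,10,0],
    [0,0,0],
  ],
  delta_rot=[
    [0,0,0],
    [0.3,0.3,0],
    [0,0,0],
  ],
)

```text
t: 2.45
tcp_pos: [449.8, -180.1, 201.8]
eef_rot: [0.001, 1.0, 0.025, 0.001]
wrist_force: [0.7, -0.5, -0.2]
grip_width: 87.1
```

```bash
python3 -c "
from h import *
go(450,-150,200,-86)
snap('wrist','w2')"
```

```text
t 2.45 tcp [ 449.8 -180.1  201.8] yaw -87.15 F [ 0.7 -0.5 -0.2] w 87.1 q6 [-0.04  1.66]
dpos(tool) [  1.7 -30.    1.7] drot [ 0.08 -0.14 -1.15] n 1.0
```

View pics/w2.png

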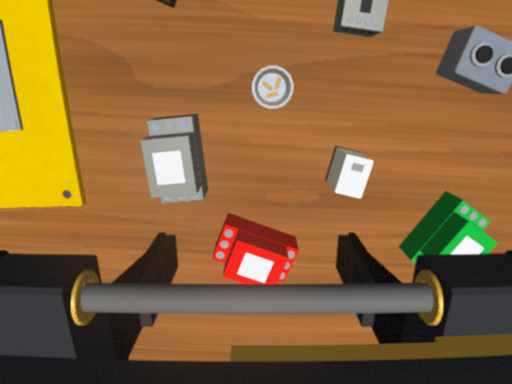

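```bash
python3 - <<'E'
from h import *
d=load("w2");im=d["img"];hsv=cv2.cvtColor(im,cv2.COLOR_BGR2HSV)
m=(hsv[...,1]<40)&(hsv[...,2]>200);m[225:]=0
for c in blobs(m,100):
    for z in (64,50):
        r=rect(cast(d,c,z));print(c.mean(0).round(0),z,r[0].round(1),np.round(r[1:],1))
a=cv2.resize(im[100:215,130:220],None,fx=5,fy=5,interpolation=cv2.INTER_CUBIC)
b=cv2.resize(im[100:215,310:400],None,fx=5,fy=5,interpolation=cv2.INTER_CUBIC)
cv2.imwrite("pics/w2z.png",cv2.resize(np.hstack([a,b]),None,fx=.87,fy=.87))
E
```

```text
[354. 176.] 64 [ 460.7 -269.8] [ 38.2  26.4 -10.1]
[354. 176.] 50 [ 457.3 -274.2] [ 39.9  27.6 -10.1]
[168. 167.] 64 [460.8 -97.4] [31.  26.7  7.8]
[168. 167.] 50 [457.3 -93.8] [32.4 28.   7.8]
[272.  87.] 64 [ 536.2 -188.7] [ 34.5  33.2 -87.1]
[272.  87.] 50 [ 536.2 -189.3] [ 36.2  34.8 -87.1]
```

View pics/w2z.png

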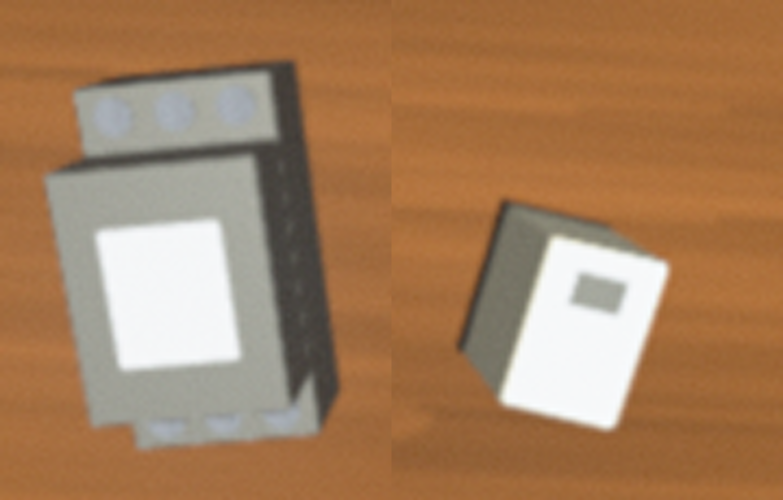

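```bash
python3 -c "
from h import *
go(460.5,-98,100,-82.2)"
```

```text
t 2.5 tcp [ 449.8 -179.3  201.7] yaw -87.08 F [-0.1 -0.5  0.3] w 86.9 q6 [-0.04  1.66]
dpos(tool) [ 14.6 -80.8 101.6] drot [ 0.09 -0.11 -4.88] n 3.0
```

>>> jog_arm(
  delta_pos=[
    [5,-30,28],
    [5,-30,28],
    [5,-18,28],
    [0,0,10],
    [0,0,0],
  ],
  delta_rot=[
    [0,0,0],
    [0,0,0],
    [0,0,0],
    [0,0,-4.8],
    [0,0,0],
  ],
  jaw=-1,
  grip_force=20,
)

```text
t: 2.92
tcp_pos: [464.6, -94.5, 107.1]
eef_rot: [0.002, 0.998, 0.065, 0.005]
wrist_force: [-0.4, 0.1, -0.6]
grip_width: 87.1
```

```bash
python3 -c "
from h import *
go(460.5,-98,20,-82.2)
snap('wrist','w3')"
```

```text
t 2.92 tcp [464.6 -94.5 107.1] yaw -82.51 F [-0.4  0.1 -0.6] w 87.1 q6 [0.15 1.55]
dpos(tool) [-5.4  2.6 87. ] drot [ 0.24 -0.61 -0.31] n 3.0
```

View pics/w3.png

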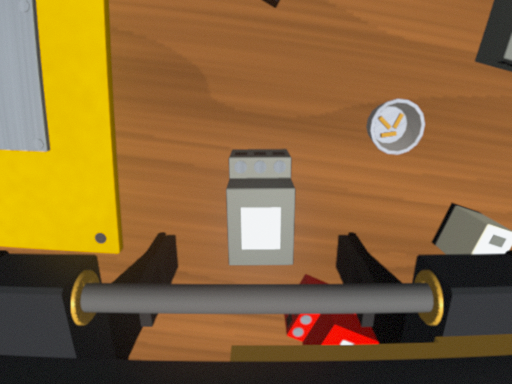

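```bash
python3 - <<'E'
from h import *
d=load("w3");im=d["img"];hsv=cv2.cvtColor(im,cv2.COLOR_BGR2HSV)
m=(hsv[...,1]<40)&(hsv[...,2]>190);m[:190]=0;m[260:]=0;m[:,:220]=0;m[:,300:]=0
for c in blobs(m,100):
        r=rect(cast(d,c,64));print(c.mean(0).round(0),r[0].round(1),np.round(r[1:],1))
print(cast(d,[(228,189),(293,189),(294,264),(229,264)],64).mean(0))
go(460.5,-98,20,-82.2)
E
```

```text
[260. 228.] [460.8 -97.3] [30.4 26.6  7.4]
[461.18818045 -97.58323764  64.        ]
t 2.97 tcp [464.9 -94.7 107.8] yaw -82.67 F [-0.4 -0.4 -0.1] w 87.2 q6 [0.15 1.55]
dpos(tool) [-5.8  2.3 87.7] drot [ 0.24 -0.66 -0.47] n 3.0
```

>>> jog_arm(
  delta_pos=[
    [-5,2,0],
    [0,0,28],
    [0,0,28],
    [0,0,20],
    [0,0,0],
  ],
  delta_rot=[
    [0.2,-0.6,0],
    [0,0,0],
    [0,0,0],
    [0,0,0],
    [0,0,0],
  ],
)

```text
t: 3.38
tcp_pos: [466.4, -95.9, 36.7]
eef_rot: [0.0, 0.998, 0.06, 0.008]
wrist_force: [-0.4, -0.1, 0.2]
grip_width: 87.5
```

```bash
python3 -c "
from h import *
go(461,-97.5,20,-82.4)"
```

```text
t 3.38 tcp [466.4 -95.9  36.7] yaw -83.09 F [-0.4 -0.1  0.2] w 87.5 q6 [0.14 1.55]
dpos(tool) [-5.9  0.9 16.6] drot [ 0.07 -0.92 -0.69] n 1.0
```

>>> jog_arm(
  delta_pos=[
    [-6,1,5],
    [0,0,0],
    [0,0,8],
    [0,0,0],
  ],
  delta_rot=[
    [0,-1,-0.7],
    [0,0,0],
    [0,0,0],
    [0,0,0],
  ],
)

```text
t: 3.72
tcp_pos: [463.4, -98.2, 27.4]
eef_rot: [0.001, 0.998, 0.065, 0.002]
wrist_force: [0.0, 0.6, 0.1]
grip_width: 87.0
```

```bash
python3 -c "
from h import *
go(461,-97.5,20,-82.4)"
```

```text
t 3.72 tcp [463.4 -98.2  27.4] yaw -82.52 F [0.  0.6 0.1] w 87.0 q6 [0.14 1.56]
dpos(tool) [-2.3 -1.1  7.4] drot [ 0.1  -0.26 -0.12] n 1.0
```

>>> jog_arm(
  delta_pos=[
    [-3,-1,7],
    [0,0,3],
    [0,0,0],
  ],
  delta_rot=[
    [0,-0.3,0],
    [0,0,0],
    [0,0,0],
  ],
)

```text
t: 3.97
tcp_pos: [461.7, -97.6, 18.4]
eef_rot: [0.001, 0.998, 0.065, 0.002]
wrist_force: [-0.6, 0.4, 0.1]
grip_width: 86.8
```

>>> jog_arm(
  delta_pos=[
    [0,0,0],
    [0,0,0],
    [0,0,0],
    [0,0,0],
    [0,0,0],
    [0,0,0],
  ],
  delta_rot=[
    [0,0,0],
    [0,0,0],
    [0,0,0],
    [0,0,0],
    [0,0,0],
    [0,0,0],
  ],
  jaw=1,
  grip_force=20,
)

```text
t: 4.47
tcp_pos: [462.0, -97.5, 18.7]
eef_rot: [0.001, 0.998, 0.065, 0.002]
wrist_force: [1.3, 0.4, -0.7]
grip_width: 54.6
```

```bash
python3 -c "
from h import *
go(461,-97.5,20,-82.4)"
```

```text
t 4.47 tcp [462.  -97.5  18.7] yaw -82.53 F [ 1.3  0.4 -0.7] w 54.6 q6 [0.14 1.56]
dpos(tool) [-1.  -0.1 -1.3] drot [ 0.12 -0.24 -0.13] n 1.0
```

>>> jog_arm(
  delta_pos=[
    [0,0,0],
    [0,0,0],
    [0,0,0],
    [0,0,0],
  ],
  delta_rot=[
    [0,0,0],
    [0,0,0],
    [0,0,0],
    [0,0,0],
  ],
)

```text
t: 4.8
tcp_pos: [462.1, -97.5, 18.9]
eef_rot: [0.001, 0.998, 0.065, 0.002]
wrist_force: [0.1, -0.0, -0.2]
grip_width: 44.9
```

>>> jog_arm(
  delta_pos=[
    [0,0,-20],
    [0,0,-35],
    [0,0,-35],
    [0,0,-20],
    [0,0,0],
  ],
  delta_rot=[
    [0,0,0],
    [0,0,0],
    [0,0,0],
    [0,0,0],
    [0,0,0],
  ],
)

```text
t: 5.22
tcp_pos: [456.9, -97.5, 128.4]
eef_rot: [0.0, 0.998, 0.064, -0.005]
wrist_force: [0.7, 0.6, -3.0]
grip_width: 44.9
```

```bash
python3 -c "
from h import *
go(535.5,116.3,120,-85.7)"
```

```text
t 5.22 tcp [456.9 -97.5 128.4] yaw -82.67 F [ 0.7  0.6 -3. ] w 44.9 q6 [0.14 1.56]
dpos(tool) [ 105.3 -202.     7.3] drot [0.03 0.59 3.03] n 6.0
```

>>> jog_arm(
  delta_pos=[
    [15,-25,0],
    [20,-40,0],
    [20,-40,0],
    [20,-40,0],
    [20,-35,0],
    [10,-15,0],
    [0,0,0],
  ],
  delta_rot=[
    [0,0,0],
    [0,0,0],
    [0,0,0],
    [0,0,0],
    [0,0.3,1.5],
    [0,0.3,1.5],
    [0,0,0],
  ],
)

```text
t: 5.8
tcp_pos: [531.7, 110.6, 117.0]
eef_rot: [0.0, 0.999, 0.031, -0.006]
wrist_force: [0.4, 0.7, -2.4]
grip_width: 45.1
```

```bash
python3 -c "
from h import *
go(536,116.3,110,-85.7)"
```

```text
t 5.8 tcp [531.7 110.6 117. ] yaw -86.43 F [ 0.4  0.7 -2.4] w 45.1 q6 [0.5  1.14]
dpos(tool) [ 4.8 -5.4  6.9] drot [-0.02  0.71 -0.73] n 1.0
```

>>> jog_arm(
  delta_pos=[
    [7,-8,5],
    [0,0,10],
    [0,0,0],
    [0,0,0],
  ],
  delta_rot=[
    [0,1,-1],
    [0,0,0],
    [0,0,0],
    [0,0,0],
  ],
)

```text
t: 6.13
tcp_pos: [532.9, 117.8, 93.4]
eef_rot: [0.002, 0.999, 0.04, -0.005]
wrist_force: [0.2, 0.6, -3.0]
grip_width: 44.9
```

```bash
python3 -c "
from h import *
go(536,116.3,50,-85.7)
snap('wrist','w4')"
```

```text
t 6.13 tcp [532.9 117.8  93.4] yaw -85.36 F [ 0.2  0.6 -3. ] w 44.9 q6 [0.51 1.14]
dpos(tool) [ 3.4  1.6 43.4] drot [0.2  0.53 0.34] n 2.0
```

View pics/w4.png

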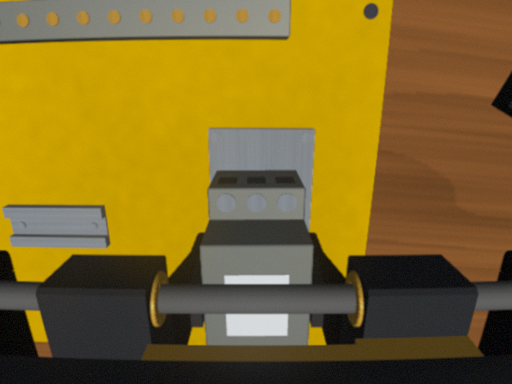

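```bash
python3 - <<'E'
from h import *
d=load("w4")
p=cast(d,[(209,128),(313.5,128.5)],18);print(p,p.mean(0)-55*np.array([np.cos(np.radians(4.3)),np.sin(np.radians(4.3)),0]))
hsv=cv2.cvtColor(d["img"],cv2.COLOR_BGR2HSV)
m=(hsv[...,1]<100)&(hsv[...,2]>70);m[:40]=0;m[255:]=0
for c in blobs(m,800):
    r=rect(cast(d,c,18));print(c.mean(0).round(0),r[0].round(1),np.round(r[1:],1))
E
```

```text
[[587.3624988  156.14399052  18.        ]
 [592.91997687  82.80310877  18.        ]] [535.2960555  115.34971967  18.        ]
[256. 249.] [495.4 115.4] [ 89.8   9.  -85.5]
[ 58. 226.] [501.7 274.9] [ 83.6  36.1 -85.3]
[261. 177.] [551. 117.] [79.4 77.6  3. ]
```

Consistent (plate ≈ 535.4, 115.8). Descend.

>>> jog_arm(
  delta_pos=[
    [5,2,15],
    [0,0,15],
    [0,0,8],
    [0,0,0],
    [0,0,0],
  ],
  delta_rot=[
    [0.2,0.8,0.4],
    [0,0,0],
    [0,0,0],
    [0,0,0],
    [0,0,0],
  ],
)

```text
t: 6.6
tcp_pos: [536.6, 111.7, 54.7]
eef_rot: [0.0, 0.999, 0.034, 0.001]
wrist_force: [-0.2, -0.3, -2.4]
grip_width: 44.8
```

```bash
python3 -c "
from h import *
go(536,116,37,-85.7)"
```

```text
t 6.6 tcp [536.6 111.7  54.7] yaw -86.13 F [-0.2 -0.3 -2.4] w 44.8 q6 [0.5  1.13]
dpos(tool) [-0.3 -4.4 17.7] drot [ 0.02 -0.16 -0.43] n 1.0
```

>>> jog_arm(
  delta_pos=[
    [0,-6,5],
    [0,0,6],
    [0,0,0],
    [0,0,0],
  ],
  delta_rot=[
    [0,-0.2,-0.6],
    [0,0,0],
    [0,0,0],
    [0,0,0],
  ],
)

```text
t: 6.93
tcp_pos: [537.5, 118.4, 45.0]
eef_rot: [-0.001, 0.999, 0.039, 0.001]
wrist_force: [-0.8, 0.2, -3.7]
grip_width: 45.1
```

```bash
python3 -c "
from h import *
go(536,116,37,-85.7)"
```

```text
t 6.93 tcp [537.5 118.4  45. ] yaw -85.48 F [-0.8  0.2 -3.7] w 45.1 q6 [0.51 1.14]
dpos(tool) [-1.7  2.3  8. ] drot [-0.06 -0.17  0.22] n 1.0
```

>>> jog_arm(
  delta_pos=[
    [-2,2,3],
    [0,0,3],
    [0,0,0],
    [0,0,0],
  ],
  delta_rot=[
    [0,0,0],
    [0,0,0],
    [0,0,0],
    [0,0,0],
  ],
)

```text
t: 7.27
tcp_pos: [535.8, 116.5, 39.1]
eef_rot: [-0.001, 0.999, 0.04, 0.002]
wrist_force: [-0.2, 0.3, -3.8]
grip_width: 45.1
```

```bash
python3 -c "
from h import *
go(536,116,37,-85.7)"
```

```text
t 7.27 tcp [535.8 116.5  39.1] yaw -85.44 F [-0.2  0.3 -3.8] w 45.1 q6 [0.51 1.14]
dpos(tool) [0.1 0.5 2.1] drot [-0.08 -0.24  0.26] n 1.0
```

>>> jog_arm(
  delta_pos=[
    [0,0,2],
    [0,0,1],
    [0,0,0],
  ],
  delta_rot=[
    [0,0,0],
    [0,0,0],
    [0,0,0],
  ],
)

```text
t: 7.52
tcp_pos: [536.3, 116.7, 37.0]
eef_rot: [-0.001, 0.999, 0.04, 0.003]
wrist_force: [-0.0, -0.7, -3.5]
grip_width: 44.7
```

```bash
python3 -c "
from h import *
go(536,116,37,-85.7)"
```

```text
t 7.52 tcp [536.3 116.7  37. ] yaw -85.42 F [-0.  -0.7 -3.5] w 44.7 q6 [0.51 1.14]
dpos(tool) [-0.4  0.7  0. ] drot [-0.09 -0.3   0.28] n 1.0
```

>>> jog_arm(
  delta_pos=[
    [0,0,1.5],
    [0,0,1],
    [0,0,0],
  ],
  delta_rot=[
    [0,0,0],
    [0,0,0],
    [0,0,0],
  ],
)

```text
t: 7.77
tcp_pos: [536.6, 116.9, 37.1]
eef_rot: [-0.001, 0.999, 0.041, 0.003]
wrist_force: [0.4, -0.0, -3.4]
grip_width: 44.8
```

>>> jog_arm(
  delta_pos=[
    [0,0,0],
    [0,0,0],
    [0,0,0],
    [0,0,0],
    [0,0,0],
    [0,0,0],
    [0,0,0],
  ],
  delta_rot=[
    [0,0,0],
    [0,0,0],
    [0,0,0],
    [0,0,0],
    [0,0,0],
    [0,0,0],
    [0,0,0],
  ],
  jaw=-1,
)

```text
t: 8.35
tcp_pos: [539.1, 117.8, 38.1]
eef_rot: [-0.002, 0.999, 0.041, 0.006]
wrist_force: [0.1, -0.2, 0.9]
grip_width: 82.1
```

>>> jog_arm(
  delta_pos=[
    [0,0,-10],
    [0,0,-25],
    [0,0,-40],
    [0,0,-40],
    [0,0,-30],
    [0,0,-10],
    [0,0,0],
  ],
  delta_rot=[
    [0,0,0],
    [0,0,0],
    [0,0,0],
    [0,0,0],
    [0,0,0],
    [0,0,0],
    [0,0,0],
  ],
)

```text
t: 8.93
tcp_pos: [536.6, 116.1, 202.9]
eef_rot: [-0.0, 0.999, 0.041, 0.005]
wrist_force: [0.2, -0.1, -0.4]
grip_width: 86.7
```

```bash
python3 -c "
from h import *
go(560,-270,200,-86)
snap('wrist','w5')"
```

```text
t 8.93 tcp [536.6 116.1 202.9] yaw -85.3 F [ 0.2 -0.1 -0.4] w 86.7 q6 [0.51 1.14]
dpos(tool) [ -8.3 386.7   2.8] drot [ 0.   -0.52  0.7 ] n 10.0
```

View pics/w5.png

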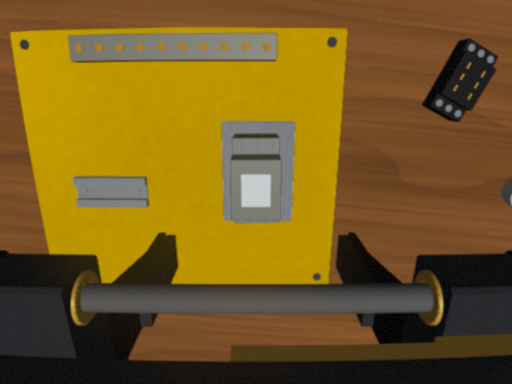

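```bash
python3 - <<'E'
from h import *
d=load("w5");hsv=cv2.cvtColor(d["img"],cv2.COLOR_BGR2HSV)
m=(hsv[...,1]<40)&(hsv[...,2]>200);m[250:]=0
for c in blobs(m,100):
    r=rect(cast(d,c,82));print(c.mean(0).round(0),r[0].round(1),np.round(r[1:],1))
m=(hsv[...,1]<100)&(hsv[...,2]>60);m[:100]=0;m[240:]=0;m[:,330:]=0
for c in blobs(m,800):
    r=rect(cast(d,c,18));print(c.mean(0).round(0),r[0].round(1),np.round(r[1:],1))
print(cast(d,[(231,159),(281,159),(280.5,222),(231,222)],82).mean(0))
print(cast(d,[(221.5,122),(295,122),(292,221.5),(223.5,220.5)],18))
E
```

```text
[256. 190.] [535.1 117.5] [26.9 24.2  4.7]
[111. 192.] [501.2 275.6] [ 82.4  34.5 -85.5]
[258. 170.] [534.8 115.5] [111.4  75.4   4.3]
[534.47346263 117.16752717  82.        ]
[[586.41182657 156.91963655  18.        ]
 [592.56481679  81.74092851  18.        ]
 [483.21293328  72.49430197  18.        ]
 [478.14969752 149.14990783  18.        ]]
```

>>> jog_arm(
  delta_pos=[
    [0,30,0],
    [0,41,0],
    [0,41,0],
    [0,41,0],
    [0,41,0],
    [0,41,0],
    [0,41,0],
    [0,41,0],
  ],
  delta_rot=[
    [0,0,0],
    [0,0,0],
    [0,0,0],
    [0,0,0],
    [0,0,0],
    [0,0,0],
    [0,0,0],
    [0,0,0],
  ],
)

```text
t: 9.65
tcp_pos: [558.8, -201.3, 192.2]
eef_rot: [-0.002, 0.999, 0.049, -0.004]
wrist_force: [0.6, 1.0, -0.6]
grip_width: 86.9
```

>>> jog_arm(
  delta_pos=[
    [5,41,0],
    [5,20,0],
    [5,0,0],
    [0,0,0],
  ],
  delta_rot=[
    [0,0,0],
    [0,0,0],
    [0,0,0],
    [0,0,0],
  ],
)

```text
t: 9.98
tcp_pos: [575.0, -269.7, 182.9]
eef_rot: [-0.004, 0.999, 0.043, -0.011]
wrist_force: [0.4, 0.6, 0.1]
grip_width: 87.1
```

```bash
python3 -c "
from h import *
go(560,-250,200,-86)
snap('wrist','w6')"
```

```text
t 9.98 tcp [ 575.  -269.7  182.9] yaw -85.11 F [0.4 0.6 0.1] w 87.1 q6 [-0.19  1.84]
dpos(tool) [-13.6 -21.  -16.7] drot [-0.46  1.24  0.9 ] n 1.0
```

View pics/w6.png

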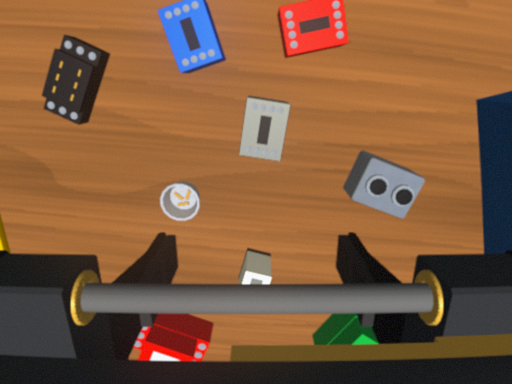

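```bash
python3 - <<'E'
from h import *
d=load("w6");im=d["img"];hsv=cv2.cvtColor(im,cv2.COLOR_BGR2HSV)
m=(hsv[...,1]<90)&(hsv[...,2]>100);m[:85]=0;m[175:]=0;m[:,:225]=0;m[:,305:]=0
for c in blobs(m,500):
    r=rect(cast(d,c,34));print("aux",c.mean(0).round(0),r[0].round(1),np.round(r[1:],1))
m=(hsv[...,2]<70);m[:85]=0;m[175:]=0;m[:,:225]=0;m[:,305:]=0
for c in blobs(m,100):
    r=rect(cast(d,c,34));print("bar",c.mean(0).round(0),r[0].round(1),np.round(r[1:],1))
# socket: dark top with low saturation
m=(hsv[...,2]<60);m[130:]=0;m[:,:30]=0;m[:,120:]=0
for c in blobs(m,500):
    r=rect(cast(d,c,20));print("sock",c.mean(0).round(0),r[0].round(1),np.round(r[1:],1))
a=cv2.resize(im[85:175,220:310],None,fx=4,fy=4,interpolation=cv2.INTER_CUBIC)
b=cv2.resize(im[25:135,30:120],None,fx=4,fy=4,interpolation=cv2.INTER_CUBIC)
cv2.imwrite("pics/w6z.png",np.hstack([cv2.copyMakeBorder(a,0,80,0,0,0),b]))
E
```

```text
aux [264. 129.] [ 620.4 -270.6] [54.9 39.9 -4. ]
sock [73. 81.] [650.1 -87.5] [ 73.5  48.  -20.8]
```

View pics/w6z.png

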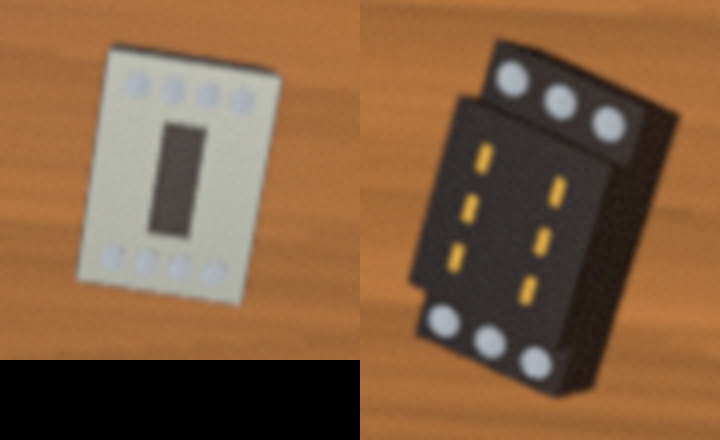

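```bash
python3 -c "
from h import *
go(620,-270.6,70,-94)"
```

```text
t 10.03 tcp [ 574.3 -269.1  182.6] yaw -85.07 F [-0.4  0.6 -0.2] w 86.8 q6 [-0.18  1.84]
dpos(tool) [ 47.9   6.4 111.5] drot [-0.4   1.34  8.93] n 3.0
```

>>> jog_arm(
  delta_pos=[
    [16,2,30],
    [16,2,30],
    [16,2,30],
    [0,0,15],
    [0,0,0],
    [0,0,0],
  ],
  delta_rot=[
    [0,1,3],
    [0,0.7,3],
    [0,0,3],
    [0,0,0],
    [0,0,0],
    [0,0,0],
  ],
)

```text
t: 10.53
tcp_pos: [622.4, -264.2, 73.2]
eef_rot: [-0.005, 0.999, -0.035, 0.002]
wrist_force: [-0.5, 0.3, 0.9]
grip_width: 87.1
```

```bash
python3 -c "
from h import *
go(620,-270.6,4,-94)"
```

```text
t 10.53 tcp [ 622.4 -264.2   73.2] yaw -94.01 F [-0.5  0.3  0.9] w 87.1 q6 [-0.17  1.68]
dpos(tool) [-2.2  7.2 69.1] drot [-0.56 -0.24 -0.01] n 2.0
```

>>> jog_arm(
  delta_pos=[
    [-3,9,10],
    [0,0,20],
    [0,0,22],
    [0,0,10],
    [0,0,0],
  ],
  delta_rot=[
    [-0.8,-0.3,0],
    [0,0,0],
    [0,0,0],
    [0,0,0],
    [0,0,0],
  ],
)

```text
t: 10.95
tcp_pos: [620.9, -272.4, 15.7]
eef_rot: [0.005, 0.999, -0.032, 0.004]
wrist_force: [-1.1, -0.4, -0.3]
grip_width: 87.1
```

```bash
python3 -c "
from h import *
go(620,-270.6,4,-94)"
```

```text
t 10.95 tcp [ 620.9 -272.4   15.7] yaw -93.65 F [-1.1 -0.4 -0.3] w 87.1 q6 [-0.17  1.67]
dpos(tool) [-1.1 -1.9 11.6] drot [ 0.54 -0.5   0.36] n 1.0
```

>>> jog_arm(
  delta_pos=[
    [-1,-2,8],
    [0,0,5],
    [0,0,0],
  ],
  delta_rot=[
    [0.5,-0.5,0.4],
    [0,0,0],
    [0,0,0],
  ],
)

```text
t: 11.2
tcp_pos: [621.2, -270.9, 4.9]
eef_rot: [0.001, 0.999, -0.035, 0.002]
wrist_force: [-0.1, 0.4, 0.2]
grip_width: 87.5
```

```bash
python3 -c "
from h import *
go(620,-270.6,4,-94)"
```

```text
t 11.2 tcp [ 621.2 -270.9    4.9] yaw -94.03 F [-0.1  0.4  0.2] w 87.5 q6 [-0.17  1.67]
dpos(tool) [-1.2 -0.2  0.9] drot [ 0.07 -0.19 -0.03] n 1.0
```

>>> jog_arm(
  delta_pos=[
    [-1,0,0],
    [0,0,0],
    [0,0,0],
    [0,0,0],
    [0,0,0],
    [0,0,0],
    [0,0,0],
    [0,0,0],
  ],
  delta_rot=[
    [0,0,0],
    [0,0,0],
    [0,0,0],
    [0,0,0],
    [0,0,0],
    [0,0,0],
    [0,0,0],
    [0,0,0],
  ],
  jaw=1,
  grip_force=15,
)

```text
t: 11.87
tcp_pos: [622.3, -271.6, 8.6]
eef_rot: [0.002, 0.999, -0.035, 0.005]
wrist_force: [-0.7, 0.7, -0.9]
grip_width: 42.0
```

>>> jog_arm(
  delta_pos=[
    [0,0,0],
    [0,0,0],
    [0,0,0],
  ],
  delta_rot=[
    [0,0,0],
    [0,0,0],
    [0,0,0],
  ],
)

```text
t: 12.12
tcp_pos: [622.3, -271.6, 8.6]
eef_rot: [0.002, 0.999, -0.035, 0.005]
wrist_force: [-0.3, 0.0, 0.9]
grip_width: 39.8
```

```bash
python3 -c "
from h import *
go(620,-270.6,170,-94)"
```

```text
t 12.12 tcp [ 622.3 -271.6    8.6] yaw -94.01 F [-0.3  0.   0.9] w 39.8 q6 [-0.17  1.67]
dpos(tool) [  -0.8   -0.4 -161.4] drot [ 0.16 -0.55 -0.01] n 5.0
```

>>> jog_arm(
  delta_pos=[
    [0,0,-20],
    [0,0,-35],
    [0,0,-40],
    [0,0,-40],
    [0,0,-20],
    [0,0,-10],
    [0,0,0],
  ],
  delta_rot=[
    [0,0,0],
    [0,0,0],
    [0,0,0],
    [0,0,0],
    [0,0,0],
    [0,0,0],
    [0,0,0],
  ],
)

```text
t: 12.7
tcp_pos: [618.3, -270.6, 175.7]
eef_rot: [0.0, 0.999, -0.036, -0.001]
wrist_force: [0.3, -1.3, -0.2]
grip_width: 40.1
```

```bash
python3 -c "
from h import *
go(537,117.3,170,-85.5)"
```

```text
t 12.7 tcp [ 618.3 -270.6  175.7] yaw -94.09 F [ 0.3 -1.3 -0.2] w 40.1 q6 [-0.17  1.67]
dpos(tool) [-108.7 -381.2    5.6] drot [ 0.03  0.1  -8.59] n 10.0
```

>>> jog_arm(
  delta_pos=[
    [-8,-28,0],
    [-11,-40,0],
    [-11,-40,0],
    [-11,-40,0],
    [-11,-40,0],
    [-11,-40,0],
    [-11,-40,0],
    [-11,-40,0],
  ],
  delta_rot=[
    [0,0,0],
    [0,0,0],
    [0,0,0],
    [0,0,0],
    [0,0,0],
    [0,0,0],
    [0,0,0],
    [0,0,0],
  ],
)

```text
t: 13.37
tcp_pos: [549.4, 39.8, 159.9]
eef_rot: [0.001, 0.999, -0.045, -0.012]
wrist_force: [1.1, 0.2, -1.0]
grip_width: 40.0
```

```bash
python3 -c "
from h import *
go(537,117.3,150,-85.5)"
```

```text
t 13.37 tcp [549.4  39.8 159.9] yaw -95.11 F [ 1.1  0.2 -1. ] w 40.0 q6 [0.36 1.12]
dpos(tool) [-19.  -76.1  10.1] drot [ 0.08  1.4  -9.61] n 2.0
```

>>> jog_arm(
  delta_pos=[
    [-9,-20,-2],
    [-9,-25,-2],
    [0,-15,0],
    [0,0,0],
    [0,0,0],
  ],
  delta_rot=[
    [0,0.7,-4],
    [0,0.7,-4],
    [0,0.5,-3],
    [0,0,0],
    [0,0,0],
  ],
)

```text
t: 13.78
tcp_pos: [524.2, 109.5, 153.8]
eef_rot: [0.003, 0.998, 0.061, -0.004]
wrist_force: [0.8, -0.4, -0.3]
grip_width: 39.8
```

```bash
python3 -c "
from h import *
go(537,117.3,130,-85.5)
snap('wrist','w7')"
```

```text
t 13.78 tcp [524.2 109.5 153.8] yaw -83.05 F [ 0.8 -0.4 -0.3] w 39.8 q6 [0.51 1.18]
dpos(tool) [13.8 -6.3 23.7] drot [0.28 0.45 2.44] n 1.0
```

View pics/w7.png

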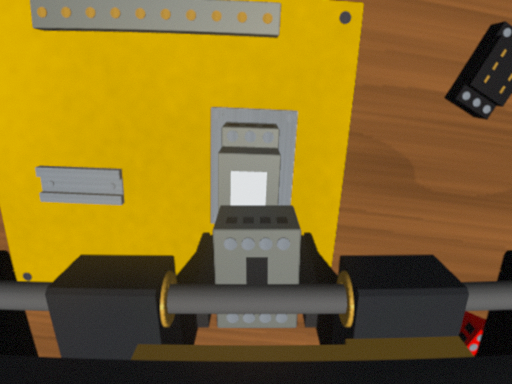

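```bash
python3 - <<'E'
from h import *
d=load("w7");im=d["img"]
cv2.imwrite("pics/w7z.png",cv2.resize(im[195:335,200:312],None,fx=4,fy=4,interpolation=cv2.INTER_CUBIC))
E
```

```text
(no output)
```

View pics/w7z.png

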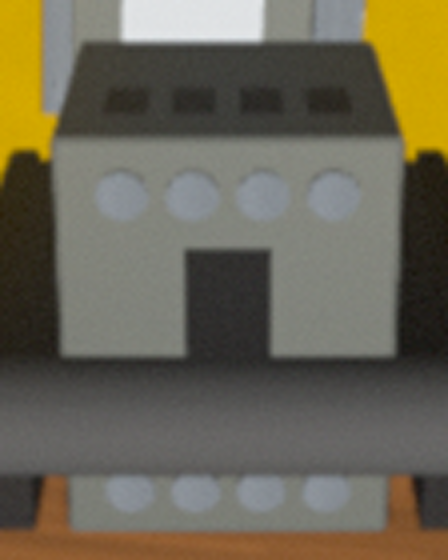

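```bash
python3 - <<'E'
from h import *
d=load("w7")
for z in (175,179,183):
    p=cast(d,[(213.75,229.25),(300.5,229.25),(296.25,327.5),(217.5,327.5)],z);c=p.mean(0)
    print(z,c.round(1),np.linalg.norm(p[0]-p[1]),np.linalg.norm(p[0]-p[3]),np.linalg.inv(d["E"])[:3,:3].shape)
b=cast(d,[(219.5,212*1.0-3)],0)
hsv=cv2.cvtColor(d["img"],cv2.COLOR_BGR2HSV)
m=(hsv[...,1]<40)&(hsv[...,2]>200);m[:165]=0;m[215:]=0
for c in blobs(m,100): r=rect(cast(d,c,82));print(r[0],r[1:])
go(537,117.3,130,-85.5)
E
```

```text
175 [520.  109.5 175. ] 39.780925041303966 55.44789161244342 (3, 3)
179 [522.5 109.8 179. ] 38.641766411132444 53.860096854288706 (3, 3)
183 [525.1 110.1 183. ] 37.502607780960965 52.272302096134 (3, 3)
[537.65142822 117.48780823] (25.384628295898438, 25.3516788482666, 5.54833984375)
t 13.83 tcp [524.2 109.2 153.7] yaw -83.11 F [ 0.  -0.6 -1.6] w 39.7 q6 [0.51 1.18]
dpos(tool) [13.9 -6.7 23.5] drot [0.28 0.48 2.39] n 1.0
```

>>> jog_arm(
  delta_pos=[
    [18,-8,8],
    [0,0,8],
    [0,0,0],
    [0,0,0],
  ],
  delta_rot=[
    [0.4,0.7,3.3],
    [0,0,0],
    [0,0,0],
    [0,0,0],
  ],
)

```text
t: 14.17
tcp_pos: [540.6, 115.5, 133.8]
eef_rot: [0.0, 1.0, 0.027, -0.001]
wrist_force: [-0.3, 0.4, 0.2]
grip_width: 39.8
```

```bash
python3 -c "
from h import *
go(536.8,117.3,91,-85.5)"
```

```text
t 14.17 tcp [540.6 115.5 133.8] yaw -86.92 F [-0.3  0.4  0.2] w 39.8 q6 [0.5  1.12]
dpos(tool) [-3.6 -2.  42.8] drot [-0.    0.1  -1.42] n 2.0
```

>>> jog_arm(
  delta_pos=[
    [-4,-2,10],
    [0,0,12],
    [0,0,8],
    [0,0,0],
    [0,0,0],
  ],
  delta_rot=[
    [0,0.1,-1.6],
    [0,0,0],
    [0,0,0],
    [0,0,0],
    [0,0,0],
  ],
)

```text
t: 14.58
tcp_pos: [536.0, 113.1, 103.0]
eef_rot: [0.001, 0.999, 0.039, -0.001]
wrist_force: [1.0, -0.8, -0.3]
grip_width: 39.6
```

```bash
python3 -c "
from h import *
go(536.8,117.3,91,-85.5)"
```

```text
t 14.58 tcp [536.  113.1 103. ] yaw -85.52 F [ 1.  -0.8 -0.3] w 39.6 q6 [0.5  1.14]
dpos(tool) [ 1.1 -4.1 12. ] drot [ 0.06  0.09 -0.02] n 1.0
```

>>> jog_arm(
  delta_pos=[
    [1,-5,4],
    [0,0,2],
    [0,0,0],
  ],
  delta_rot=[
    [0,0,0],
    [0,0,0],
    [0,0,0],
  ],
)

```text
t: 14.83
tcp_pos: [537.5, 118.4, 97.9]
eef_rot: [0.0, 0.999, 0.039, 0.0]
wrist_force: [-0.3, -0.5, -0.9]
grip_width: 39.8
```

```bash
python3 -c "
from h import *
go(536.8,117.3,91,-85.5)"
```

```text
t 14.83 tcp [537.5 118.4  97.9] yaw -85.56 F [-0.3 -0.5 -0.9] w 39.8 q6 [0.51 1.14]
dpos(tool) [-0.8  1.   6.9] drot [ 0.02 -0.04 -0.06] n 1.0
```

>>> jog_arm(
  delta_pos=[
    [-1,1,3],
    [0,0,3],
    [0,0,1],
    [0,0,0],
  ],
  delta_rot=[
    [0,0,0],
    [0,0,0],
    [0,0,0],
    [0,0,0],
  ],
)

```text
t: 15.17
tcp_pos: [537.0, 117.8, 91.0]
eef_rot: [-0.0, 0.999, 0.039, 0.001]
wrist_force: [0.2, 0.3, -0.1]
grip_width: 39.8
```

```bash
python3 -c "
from h import *
go(536.8,117.3,91,-85.5)"
```

```text
t 15.17 tcp [537.  117.8  91. ] yaw -85.52 F [ 0.2  0.3 -0.1] w 39.8 q6 [0.51 1.14]
dpos(tool) [-0.3  0.4  0. ] drot [-0.02 -0.14 -0.02] n 1.0
```

>>> jog_arm(
  delta_pos=[
    [0,0,1.5],
    [0,0,1],
    [0,0,0],
  ],
  delta_rot=[
    [0,0,0],
    [0,0,0],
    [0,0,0],
  ],
)

```text
t: 15.42
tcp_pos: [537.3, 118.0, 90.9]
eef_rot: [0.0, 0.999, 0.04, 0.002]
wrist_force: [0.2, -0.3, -0.3]
grip_width: 39.7
```

>>> jog_arm(
  delta_pos=[
    [0,0,1.5],
    [0,0,1],
    [0,0,0],
  ],
  delta_rot=[
    [0,0,0],
    [0,0,0],
    [0,0,0],
  ],
)

```text
t: 15.67
tcp_pos: [537.8, 118.2, 90.7]
eef_rot: [-0.0, 0.999, 0.04, 0.003]
wrist_force: [0.3, -0.1, 0.1]
grip_width: 40.0
```

>>> jog_arm(
  delta_pos=[
    [0,0,3],
    [0,0,2],
    [0,0,0],
  ],
  delta_rot=[
    [0,0,0],
    [0,0,0],
    [0,0,0],
  ],
)

```text
t: 15.92
tcp_pos: [538.8, 118.5, 90.1]
eef_rot: [0.0, 0.999, 0.041, 0.004]
wrist_force: [0.4, 0.7, -1.5]
grip_width: 39.7
```

```bash
python3 -c "
from h import *
go(536.8,117.3,89,-85.5)
snap('scene','s8');snap('wrist','w8')
d=load('s8');p=proj(d,[535,117,90])[0].astype(int);print(p)
im=d['img'][p[1]-50:p[1]+50,p[0]-60:p[0]+60]
cv2.imwrite('pics/s8z.png',cv2.resize(im,None,fx=5,fy=5,interpolation=cv2.INTER_CUBIC))"
```

```text
t 15.92 tcp [538.8 118.5  90.1] yaw -85.27 F [ 0.4  0.7 -1.5] w 39.7 q6 [0.51 1.14]
dpos(tool) [-2.1  1.   1. ] drot [ 0.03 -0.48  0.23] n 1.0
[308 160]
```

View pics/s8z.png

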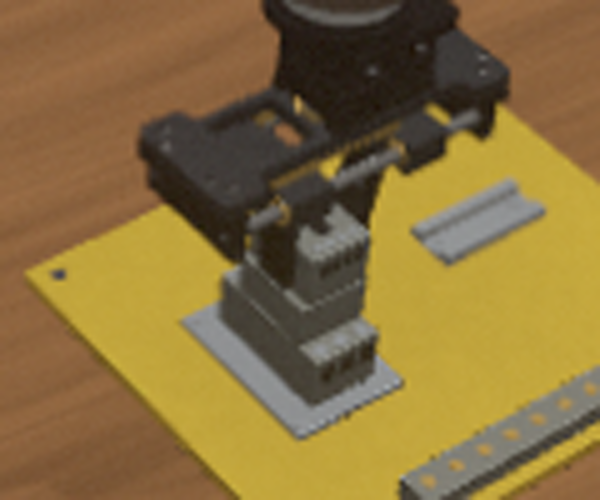

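View pics/w8.png

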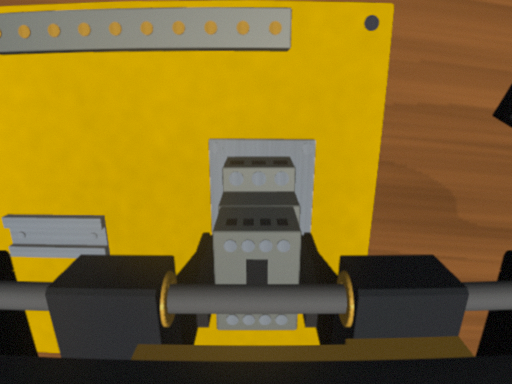

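>>> jog_arm(
  delta_pos=[
    [-3,1,2],
    [-1,0,1],
    [0,0,0],
  ],
  delta_rot=[
    [0,-0.5,0],
    [0,0,0],
    [0,0,0],
  ],
)

```text
t: 16.27
tcp_pos: [539.1, 118.5, 89.6]
eef_rot: [-0.001, 0.999, 0.042, 0.004]
wrist_force: [-0.3, -0.3, -0.5]
grip_width: 39.5
```

```bash
python3 -c "
from h import *
go(536.8,117.3,89,-85.5)"
```

```text
t 16.27 tcp [539.1 118.5  89.6] yaw -85.15 F [-0.3 -0.3 -0.5] w 39.5 q6 [0.51 1.14]
dpos(tool) [-2.4  1.   0.6] drot [-0.05 -0.49  0.35] n 1.0
```

>>> jog_arm(
  delta_pos=[
    [0,0,0],
    [0,0,0],
    [0,0,0],
    [0,0,0],
    [0,0,0],
    [0,0,0],
    [0,0,0],
    [0,0,0],
  ],
  delta_rot=[
    [0,0,0],
    [0,0,0],
    [0,0,0],
    [0,0,0],
    [0,0,0],
    [0,0,0],
    [0,0,0],
    [0,0,0],
  ],
  jaw=-1,
)

```text
t: 16.93
tcp_pos: [538.1, 118.0, 86.7]
eef_rot: [-0.0, 0.999, 0.042, 0.002]
wrist_force: [0.3, 0.1, -0.4]
grip_width: 83.3
```

>>> jog_arm(
  delta_pos=[
    [0,0,-10],
    [0,0,-25],
    [0,0,-40],
    [0,0,-35],
    [0,0,-15],
    [0,0,0],
  ],
  delta_rot=[
    [0,0,0],
    [0,0,0],
    [0,0,0],
    [0,0,0],
    [0,0,0],
    [0,0,0],
  ],
)

```text
t: 17.43
tcp_pos: [536.7, 117.0, 218.8]
eef_rot: [0.001, 0.999, 0.042, 0.0]
wrist_force: [0.1, 0.2, 0.9]
grip_width: 87.2
```

```bash
python3 -c "
from h import *
go(600,-90,200,-105)
snap('scene','s9');snap('wrist','w9')
d=load('s9');p=proj(d,[535,117,90])[0].astype(int);print(p)
im=d['img'][p[1]-50:p[1]+50,p[0]-60:p[0]+60]
cv2.imwrite('pics/s9z.png',cv2.resize(im,None,fx=5,fy=5,interpolation=cv2.INTER_CUBIC))"
```

```text
t 17.43 tcp [536.7 117.  218.8] yaw -85.2 F [0.1 0.2 0.9] w 87.2 q6 [0.51 1.14]
dpos(tool) [ 45.7 211.5  19.5] drot [ 0.16 -0.08 19.8 ] n 6.0
[308 160]
```

View pics/w9.png

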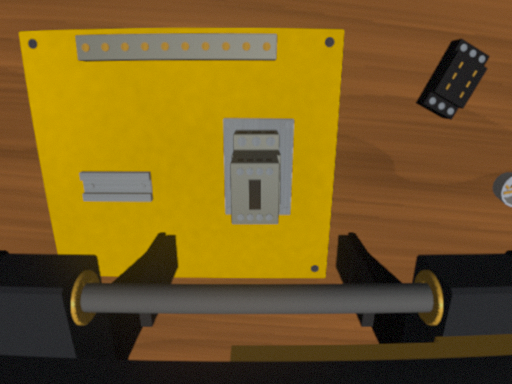

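View pics/s9z.png

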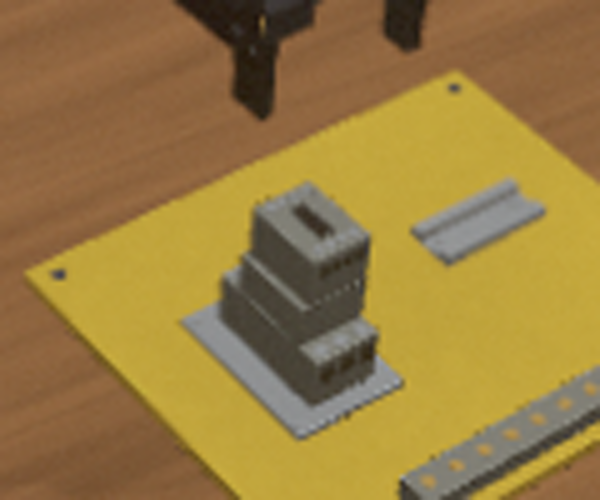

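```bash
python3 - <<'E'
from h import *
d=load("w9");hsv=cv2.cvtColor(d["img"],cv2.COLOR_BGR2HSV)
m=(hsv[...,2]<75);m[:172]=0;m[215:]=0;m[:,:240]=0;m[:,272:]=0
for c in blobs(m,60): r=rect(cast(d,c,116));print(c.mean(0),r[0].round(1),np.round(r[1:],1))
# contactor front step edge: screws row etc.
print(cast(d,[(233,132),(279,132)],18+36))
im=d["img"][110:235,215:300];cv2.imwrite("pics/w9z.png",cv2.resize(im,None,fx=4.5,fy=4.5,interpolation=cv2.INTER_CUBIC))
E
```

```text
[254.37837838 194.01351351] [536.6 118.9] [24.4  9.1  4.7]
[[578.08244244 143.38792027  54.        ]
 [581.76679431  98.93386     54.        ]]
```

View pics/w9z.png

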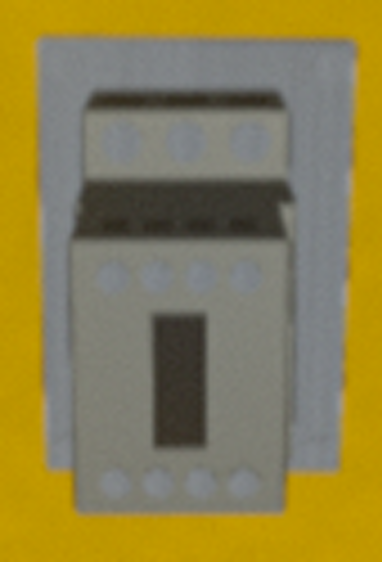

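>>> jog_arm(
  delta_pos=[
    [8,30,0],
    [8,40,0],
    [8,40,0],
    [8,40,0],
    [8,35,0],
    [3,10,0],
    [0,0,0],
  ],
  delta_rot=[
    [0,0,0],
    [0,0,0],
    [0,0,0],
    [0,0,0],
    [0,0,0],
    [0,0,0],
    [0,0,0],
  ],
)

```text
t: 18.12
tcp_pos: [589.8, -80.3, 202.1]
eef_rot: [0.002, 0.999, 0.044, -0.014]
wrist_force: [-0.3, 0.7, 0.4]
grip_width: 86.9
```

>>> jog_arm(
  delta_pos=[
    [0,0,5],
    [0,0,5],
    [0,0,5],
    [0,0,0],
    [0,0,0],
  ],
  delta_rot=[
    [0,0,7],
    [0,0,7],
    [0,0,7],
    [0,0,0],
    [0,0,0],
  ],
)

```text
t: 18.53
tcp_pos: [584.3, -77.3, 178.9]
eef_rot: [0.005, 0.99, -0.143, -0.021]
wrist_force: [-0.3, 0.5, 0.0]
grip_width: 87.4
```

```bash
python3 -c "
from h import *
go(610,-90,150,-110)
snap('wrist','w10')"
```

```text
t 18.53 tcp [584.3 -77.3 178.9] yaw -106.38 F [-0.3  0.5  0. ] w 87.4 q6 [0.14 1.14]
dpos(tool) [29.4  4.4 27.8] drot [1.02 2.27 3.6 ] n 1.0
```

View pics/w10.png

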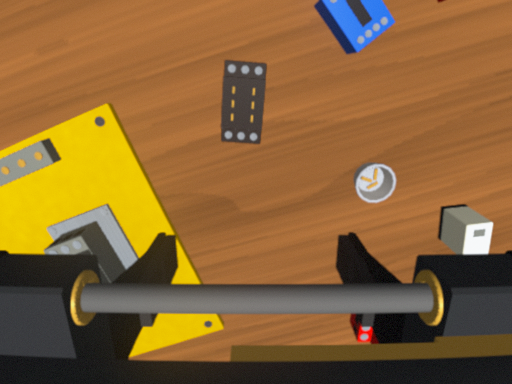

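```bash
python3 - <<'E'
from h import *
d=load("w10");hsv=cv2.cvtColor(d["img"],cv2.COLOR_BGR2HSV)
roi=np.zeros(hsv.shape[:2],bool);roi[50:155,210:280]=1
m=(hsv[...,2]>110)&(hsv[...,1]<90)&roi
P=[c.mean(0) for c in blobs(m,15)];print(len(P))
p=cast(d,P,20);print(p.round(1));print(p.mean(0),rect(p))
m=(((hsv[...,2]<95))|((hsv[...,1]<90)))&roi
for c in blobs(m,800): r=rect(cast(d,c,22));print(c.mean(0),r[0].round(1),np.round(r[1:],1))
m=(hsv[...,1]>120)&(hsv[...,2]>140)&roi; m[:82]=0;m[128:]=0;m[:,:228]=0;m[:,260:]=0
P=[c.mean(0) for c in blobs(m,3)];p=cast(d,P,28);print(len(P),p.mean(0))
E
```

```text
6
[[ 617.4  -85.4   20. ]
 [ 621.4  -74.2   20. ]
 [ 625.8  -63.    20. ]
 [ 673.2 -106.9   20. ]
 [ 677.7  -95.5   20. ]
 [ 681.8  -84.5   20. ]]
[649.55049979 -84.90448302  20.        ] (array([649.49914551, -84.89364624]), 60.17645263671875, 24.02383804321289, -21.086669921875)
[242.62820513 101.23931624] [649.8 -85. ] [ 72.2  37.4 -20.8]
6 [649.45303251 -84.89634444  28.        ]
```

```bash
python3 -c "
from h import *
go(649.5,-84.9,60,-111)"
```

```text
t 18.58 tcp [584.1 -77.2 178.8] yaw -106.38 F [-0.3 -0.2 -0. ] w 87.2 q6 [0.14 1.14]
dpos(tool) [ 69.7 -13.1 115.8] drot [1.04 2.29 4.6 ] n 3.0
```

>>> jog_arm(
  delta_pos=[
    [23,-4,30],
    [23,-4,35],
    [20,-4,30],
    [5,0,10],
    [0,0,0],
    [0,0,0],
  ],
  delta_rot=[
    [0.5,1.2,2],
    [0.5,1,2],
    [0,0.5,1],
    [0,0,0],
    [0,0,0],
    [0,0,0],
  ],
)

```text
t: 19.08
tcp_pos: [657.7, -84.2, 73.2]
eef_rot: [-0.0, 0.984, -0.178, 0.008]
wrist_force: [-0.9, -0.4, 0.7]
grip_width: 86.7
```

```bash
python3 -c "
from h import *
go(649.5,-84.9,3,-111)"
```

```text
t 19.08 tcp [657.7 -84.2  73.2] yaw -110.5 F [-0.9 -0.4  0.7] w 86.7 q6 [0.12 1.09]
dpos(tool) [-8.6  3.8 70.1] drot [-0.2  -0.89  0.49] n 2.0
```

>>> jog_arm(
  delta_pos=[
    [-11,4,10],
    [0,0,20],
    [0,0,22],
    [0,0,10],
    [0,0,0],
  ],
  delta_rot=[
    [-0.3,-1.2,0.6],
    [0,0,0],
    [0,0,0],
    [0,0,0],
    [0,0,0],
  ],
)

```text
t: 19.5
tcp_pos: [645.1, -82.5, 17.4]
eef_rot: [-0.001, 0.983, -0.182, 0.001]
wrist_force: [0.1, 0.1, 0.1]
grip_width: 87.0
```

```bash
python3 -c "
from h import *
go(649.5,-84.9,3,-111)"
```

```text
t 19.5 tcp [645.1 -82.5  17.4] yaw -110.93 F [0.1 0.1 0.1] w 87.0 q6 [0.12 1.09]
dpos(tool) [ 5.   0.7 14.4] drot [-0.15 -0.06  0.07] n 1.0
```

>>> jog_arm(
  delta_pos=[
    [6,1,8],
    [0,0,7],
    [0,0,0],
    [0,0,0],
  ],
  delta_rot=[
    [0,0,0],
    [0,0,0],
    [0,0,0],
    [0,0,0],
  ],
)

```text
t: 19.83
tcp_pos: [652.3, -85.6, 5.7]
eef_rot: [-0.002, 0.983, -0.181, 0.004]
wrist_force: [0.7, -0.6, 0.1]
grip_width: 86.6
```

```bash
python3 -c "
from h import *
go(649.5,-84.9,3,-111)"
```

```text
t 19.83 tcp [652.3 -85.6   5.7] yaw -110.86 F [ 0.7 -0.6  0.1] w 86.6 q6 [0.11 1.09]
dpos(tool) [-2.9  0.3  2.7] drot [-0.27 -0.36  0.14] n 1.0
```

>>> jog_arm(
  delta_pos=[
    [-4,0,4],
    [0,0,1],
    [0,0,0],
    [0,0,0],
  ],
  delta_rot=[
    [-0.3,-0.4,0.1],
    [0,0,0],
    [0,0,0],
    [0,0,0],
  ],
)

```text
t: 20.17
tcp_pos: [649.2, -84.1, 1.8]
eef_rot: [0.0, 0.983, -0.182, 0.0]
wrist_force: [0.4, 0.3, 0.0]
grip_width: 87.3
```

>>> jog_arm(
  delta_pos=[
    [0,0,0],
    [0,0,0],
    [0,0,0],
    [0,0,0],
    [0,0,0],
    [0,0,0],
    [0,0,0],
    [0,0,0],
  ],
  delta_rot=[
    [0,0,0],
    [0,0,0],
    [0,0,0],
    [0,0,0],
    [0,0,0],
    [0,0,0],
    [0,0,0],
    [0,0,0],
  ],
  jaw=1,
  grip_force=15,
)

```text
t: 20.83
tcp_pos: [649.7, -84.0, 2.5]
eef_rot: [-0.0, 0.983, -0.182, 0.001]
wrist_force: [0.4, -0.7, -0.3]
grip_width: 41.8
```

>>> jog_arm(
  delta_pos=[
    [0,0,0],
    [0,0,0],
    [0,0,0],
    [0,0,0],
  ],
  delta_rot=[
    [0,0,0],
    [0,0,0],
    [0,0,0],
    [0,0,0],
  ],
)

```text
t: 21.17
tcp_pos: [649.6, -84.0, 2.4]
eef_rot: [0.0, 0.983, -0.182, 0.001]
wrist_force: [-0.4, 0.5, -0.3]
grip_width: 37.9
```

```bash
python3 -c "
from h import *
go(649.5,-84.9,3,-111)"
```

```text
t 21.17 tcp [649.6 -84.    2.4] yaw -110.95 F [-0.4  0.5 -0.3] w 37.9 q6 [0.12 1.09]
dpos(tool) [ 0.3  0.8 -0.5] drot [-0.02 -0.11  0.05] n 1.0
```

>>> jog_arm(
  delta_pos=[
    [0,0,-20],
    [0,0,-38],
    [0,0,-40],
    [0,0,-40],
    [0,0,-30],
    [0,0,-15],
    [0,0,0],
  ],
  delta_rot=[
    [0,0,0],
    [0,0,0],
    [0,0,0],
    [0,0,0],
    [0,0,0],
    [0,0,0],
    [0,0,0],
  ],
)

```text
t: 21.75
tcp_pos: [646.5, -84.3, 188.4]
eef_rot: [0.001, 0.983, -0.183, -0.005]
wrist_force: [0.1, -0.3, -0.3]
grip_width: 37.8
```

```bash
python3 -c "
from h import *
go(501.3,275.7,190,-110.9);go(501.3,275.7,190,-85.8)"
```

```text
t 21.75 tcp [646.5 -84.3 188.4] yaw -111.05 F [ 0.1 -0.3 -0.3] w 37.8 q6 [0.12 1.09]
dpos(tool) [-264.9 -283.8   -0.4] drot [ 0.25  0.54 -0.15] n 8.0
t 21.75 tcp [646.5 -84.3 188.4] yaw -111.05 F [ 0.1 -0.3 -0.3] w 37.8 q6 [0.12 1.09]
dpos(tool) [-264.9 -283.8   -0.4] drot [  0.13   0.58 -25.25] n 8.0
```

>>> jog_arm(
  delta_pos=[
    [-20,-22,-2],
    [-33,-36,-2],
    [-33,-36,-2],
    [-33,-36,-2],
    [-33,-36,-2],
    [-33,-36,-2],
    [-33,-36,-2],
    [-20,-22,0],
  ],
  delta_rot=[
    [0,0,0],
    [0,0,0],
    [0,0,0],
    [0,0,0],
    [0,0,0],
    [0,0,0],
    [0,0,0],
    [0,0,0],
  ],
)

```text
t: 22.42
tcp_pos: [528.8, 207.0, 191.8]
eef_rot: [0.004, 0.982, -0.191, -0.011]
wrist_force: [0.2, 0.2, -1.2]
grip_width: 37.9
```

>>> jog_arm(
  delta_pos=[
    [0,0,0],
    [0,0,0],
    [0,0,0],
    [0,0,0],
    [0,0,0],
  ],
  delta_rot=[
    [0,0,-7],
    [0,0,-7],
    [0,0,-7],
    [0,0,-3],
    [0,0,0],
  ],
)

```text
t: 22.83
tcp_pos: [521.0, 213.6, 182.6]
eef_rot: [0.004, 0.999, 0.028, -0.018]
wrist_force: [-0.1, 0.6, -0.2]
grip_width: 37.9
```

```bash
python3 -c "
from h import *
go(501.3,275.7,100,-85.8)"
```

```text
t 22.83 tcp [521.  213.6 182.6] yaw -86.78 F [-0.1  0.6 -0.2] w 37.9 q6 [0.67 0.97]
dpos(tool) [-13.1 -63.6  82.7] drot [ 0.37  2.13 -0.99] n 3.0
```

>>> jog_arm(
  delta_pos=[
    [-5,-25,0],
    [-5,-30,0],
    [-5,-12,0],
    [0,0,0],
    [0,0,0],
  ],
  delta_rot=[
    [0.2,1.2,-0.5],
    [0.2,1,-0.5],
    [0,0.5,0],
    [0,0,0],
    [0,0,0],
  ],
)

```text
t: 23.25
tcp_pos: [498.7, 278.9, 175.2]
eef_rot: [0.003, 1.0, 0.031, 0.001]
wrist_force: [-0.7, -0.3, -0.6]
grip_width: 37.9
```

```bash
python3 -c "
from h import *
go(501.3,275.7,80,-85.8)"
```

```text
t 23.25 tcp [498.7 278.9 175.2] yaw -86.41 F [-0.7 -0.3 -0.6] w 37.9 q6 [0.8  0.83]
dpos(tool) [ 2.2  2.9 95.2] drot [ 0.3  -0.09 -0.61] n 3.0
```

>>> jog_arm(
  delta_pos=[
    [3,3,20],
    [0,0,30],
    [0,0,25],
    [0,0,10],
    [0,0,0],
    [0,0,0],
  ],
  delta_rot=[
    [0.4,0,-0.8],
    [0,0,0],
    [0,0,0],
    [0,0,0],
    [0,0,0],
    [0,0,0],
  ],
)

```text
t: 23.75
tcp_pos: [503.6, 271.5, 85.5]
eef_rot: [-0.0, 0.999, 0.034, -0.0]
wrist_force: [-0.2, 0.1, -1.2]
grip_width: 37.9
```

```bash
python3 -c "
from h import *
go(501.3,275.7,40,-85.8)
snap('wrist','w11')"
```

```text
t 23.75 tcp [503.6 271.5  85.5] yaw -86.15 F [-0.2  0.1 -1.2] w 37.9 q6 [0.78 0.86]
dpos(tool) [-2.  -4.3 45.5] drot [-0.05  0.02 -0.35] n 2.0
```

View pics/w11.png

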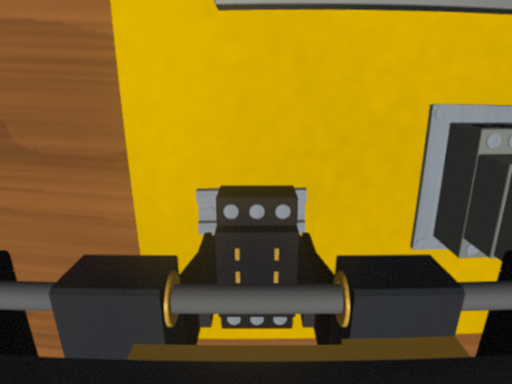

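```bash
python3 - <<'E'
from h import *
d=load("w11")
p=cast(d,[(197,189.5),(306.5,188.5)],19.5);print(p.round(1),(p.mean(0)-17*np.array([np.cos(.073),np.sin(.073),0])).round(1),np.linalg.norm(p[0]-p[1]))
go(501.3,275.7,30,-85.8)
E
```

```text
[[516.1 315.8  19.5]
 [522.1 237.6  19.5]] [502.2 275.5  19.5] 78.3539720779313
t 23.8 tcp [503.5 271.5  85.7] yaw -86.15 F [-0.2 -0.3 -1.2] w 38.1 q6 [0.78 0.86]
dpos(tool) [-1.9 -4.3 55.7] drot [-0.06  0.02 -0.35] n 2.0
```

>>> jog_arm(
  delta_pos=[
    [-2,-5,12],
    [0,0,18],
    [0,0,12],
    [0,0,0],
    [0,0,0],
  ],
  delta_rot=[
    [0,0,-0.4],
    [0,0,0],
    [0,0,0],
    [0,0,0],
    [0,0,0],
  ],
)

```text
t: 24.22
tcp_pos: [506.1, 278.2, 49.0]
eef_rot: [-0.004, 0.999, 0.036, 0.005]
wrist_force: [0.1, -0.6, -0.7]
grip_width: 37.8
```

```bash
python3 -c "
from h import *
go(501.5,275.6,22,-85.8)"
```

```text
t 24.22 tcp [506.1 278.2  49. ] yaw -85.89 F [ 0.1 -0.6 -0.7] w 37.8 q6 [0.78 0.86]
dpos(tool) [-5.1  2.4 26.9] drot [-0.48 -0.6  -0.09] n 1.0
```

>>> jog_arm(
  delta_pos=[
    [-6,3,8],
    [0,0,8],
    [0,0,0],
    [0,0,0],
  ],
  delta_rot=[
    [-0.6,-0.8,0],
    [0,0,0],
    [0,0,0],
    [0,0,0],
  ],
)

```text
t: 24.55
tcp_pos: [501.9, 275.8, 35.3]
eef_rot: [-0.001, 0.999, 0.036, 0.0]
wrist_force: [-0.1, 0.2, -0.6]
grip_width: 37.7
```

```bash
python3 -c "
from h import *
go(501.5,275.6,22,-85.8)"
```

```text
t 24.55 tcp [501.9 275.8  35.3] yaw -85.9 F [-0.1  0.2 -0.6] w 37.7 q6 [0.79 0.86]
dpos(tool) [-0.4  0.2 13.3] drot [-0.06 -0.04 -0.1 ] n 1.0
```

>>> jog_arm(
  delta_pos=[
    [0,0,6],
    [0,0,5],
    [0,0,0],
    [0,0,0],
  ],
  delta_rot=[
    [0,0,0],
    [0,0,0],
    [0,0,0],
    [0,0,0],
  ],
)

```text
t: 24.88
tcp_pos: [502.4, 276.2, 24.0]
eef_rot: [-0.001, 0.999, 0.036, 0.001]
wrist_force: [-0.4, 0.6, -0.7]
grip_width: 37.9
```

```bash
python3 -c "
from h import *
go(501.5,275.6,22,-85.8)"
```

```text
t 24.88 tcp [502.4 276.2  24. ] yaw -85.89 F [-0.4  0.6 -0.7] w 37.9 q6 [0.79 0.86]
dpos(tool) [-0.9  0.6  2. ] drot [-0.11 -0.12 -0.1 ] n 1.0
```

>>> jog_arm(
  delta_pos=[
    [-1,0,2],
    [0,0,2],
    [0,0,0],
  ],
  delta_rot=[
    [0,0,0],
    [0,0,0],
    [0,0,0],
  ],
)

```text
t: 25.13
tcp_pos: [501.8, 276.6, 22.5]
eef_rot: [-0.001, 0.999, 0.036, 0.002]
wrist_force: [0.0, -0.4, -0.9]
grip_width: 37.8
```

>>> jog_arm(
  delta_pos=[
    [0,0,2],
    [0,0,1],
    [0,0,0],
  ],
  delta_rot=[
    [0,0,0],
    [0,0,0],
    [0,0,0],
  ],
)

```text
t: 25.38
tcp_pos: [502.2, 277.1, 22.0]
eef_rot: [-0.001, 0.999, 0.037, 0.003]
wrist_force: [-0.2, -0.9, -2.1]
grip_width: 38.0
```

Seated at the expected height (22). Release.

>>> jog_arm(
  delta_pos=[
    [0,0,0],
    [0,0,0],
    [0,0,0],
    [0,0,0],
    [0,0,0],
    [0,0,0],
    [0,0,0],
    [0,0,0],
  ],
  delta_rot=[
    [0,0,0],
    [0,0,0],
    [0,0,0],
    [0,0,0],
    [0,0,0],
    [0,0,0],
    [0,0,0],
    [0,0,0],
  ],
  jaw=-1,
)

```text
t: 26.05
tcp_pos: [502.4, 277.2, 20.8]
eef_rot: [-0.001, 0.999, 0.037, 0.003]
wrist_force: [-0.1, -0.5, 0.3]
grip_width: 82.3
```

>>> jog_arm(
  delta_pos=[
    [0,0,-10],
    [0,0,-25],
    [0,0,-40],
    [0,0,-40],
    [0,0,-40],
    [0,0,-20],
    [0,0,0],
  ],
  delta_rot=[
    [0,0,0],
    [0,0,0],
    [0,0,0],
    [0,0,0],
    [0,0,0],
    [0,0,0],
    [0,0,0],
  ],
)

```text
t: 26.63
tcp_pos: [501.0, 275.2, 205.7]
eef_rot: [0.001, 0.999, 0.037, 0.001]
wrist_force: [-0.5, 0.6, 0.3]
grip_width: 87.2
```

```bash
python3 -c "
from h import *
go(420,-250,200,-85.8)
snap('wrist','w12')"
```

```text
t 26.63 tcp [501.  275.2 205.7] yaw -85.76 F [-0.5  0.6  0.3] w 87.2 q6 [0.79 0.86]
dpos(tool) [-119.6  517.7    6.6] drot [ 0.13 -0.12  0.04] n 13.0
```

View pics/w12.png

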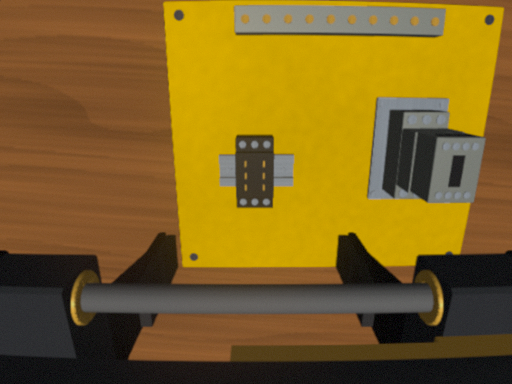

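```bash
python3 - <<'E'
from h import *
d=load("w12");hsv=cv2.cvtColor(d["img"],cv2.COLOR_BGR2HSV)
roi=np.zeros(hsv.shape[:2],bool);roi[134:209,235:275]=1
m=(hsv[...,2]>110)&(hsv[...,1]<90)&roi; m[152:195]=0
P=[c.mean(0) for c in blobs(m,10)];p=cast(d,P,39.5);print(len(P),p.mean(0),rect(p))
m=(hsv[...,1]>100)&(hsv[...,2]>120);m[:155]=0;m[195:]=0;m[:,:240]=0;m[:,270:]=0
P=[c.mean(0) for c in blobs(m,2)];p=cast(d,P,47.5);print(len(P),p.mean(0))
print(proj(d,[[501.5,275.7,19.5]]),cast(d,[(220,155),(294,155),(293.5,185.5),(221,186)],19.5).mean(0))
go(420,-250,200,-100)
E
```

```text
6 [502.80647233 277.97935791  39.5       ] (array([502.76858521, 278.00894165]), 60.28489303588867, 24.131855010986328, 4.168334007263184)
6 [502.75752357 277.74144233  47.5       ]
[[256.3319567 170.1981317]] [501.15256835 274.81543289  19.5       ]
t 26.68 tcp [500.5 274.9 204.4] yaw -85.77 F [0.4 1.1 1. ] w 86.8 q6 [0.79 0.86]
dpos(tool) [-119.   517.5    5.7] drot [ 0.14 -0.07 14.23] n 13.0
```

>>> jog_arm(
  delta_pos=[
    [-9,30,0],
    [-9,41,0],
    [-9,41,0],
    [-9,41,0],
    [-9,41,0],
    [-9,41,0],
    [-9,41,0],
    [-9,41,0],
  ],
  delta_rot=[
    [0,0,0],
    [0,0,0],
    [0,0,0],
    [0,0,0],
    [0,0,0],
    [0,0,0],
    [0,0,0],
    [0,0,0],
  ],
)

```text
t: 27.35
tcp_pos: [446.8, -42.5, 197.1]
eef_rot: [0.002, 0.999, 0.043, -0.007]
wrist_force: [0.7, -0.2, -0.1]
grip_width: 87.2
```

>>> jog_arm(
  delta_pos=[
    [-9,41,0],
    [-9,41,0],
    [-9,41,0],
    [-9,41,0],
    [-9,30,0],
    [0,10,0],
    [0,0,0],
  ],
  delta_rot=[
    [0,0,0],
    [0,0,0],
    [0,0,0],
    [0,0,3],
    [0,0,5],
    [0,0,5],
    [0,0,0],
  ],
)

```text
t: 27.93
tcp_pos: [405.0, -253.6, 190.1]
eef_rot: [0.002, 0.997, -0.08, -0.016]
wrist_force: [0.3, -1.1, -0.6]
grip_width: 86.9
```

```bash
python3 -c "
from h import *
go(457.3,-274.2,110,-100.1)
snap('wrist','w13')"
```

```text
t 27.93 tcp [ 405.  -253.6  190.1] yaw -99.17 F [ 0.3 -1.1 -0.6] w 86.9 q6 [-0.21  1.62]
dpos(tool) [57.4 11.5 78.4] drot [0.36 1.8  0.93] n 2.0
```

View pics/w13.png

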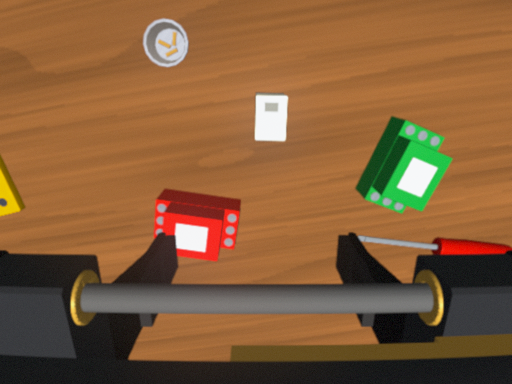

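```bash
python3 - <<'E'
from h import *
d=load("w13");hsv=cv2.cvtColor(d["img"],cv2.COLOR_BGR2HSV)
m=(hsv[...,1]<60)&(hsv[...,2]>150);m[:85]=0;m[150:]=0;m[:,:240]=0;m[:,300:]=0
for c in blobs(m,200): r=rect(cast(d,c,50));print(c.mean(0),r[0].round(1),np.round(r[1:],1));t=r
go(t[0][0],t[0][1],100,t[3]+90)
E
```

```text
[270.50675676 117.12162162] [ 457.6 -274.9] [40.1 27.9 -9.3]
t 27.98 tcp [ 404.7 -252.7  189.9] yaw -98.96 F [-0.4 -0.7 -0.7] w 87.0 q6 [-0.21  1.62]
dpos(tool) [58.5 13.2 88.1] drot [0.32 1.86 0.31] n 3.0
```

>>> jog_arm(
  delta_pos=[
    [18,4,25],
    [20,5,30],
    [18,4,25],
    [0,0,5],
    [0,0,0],
    [0,0,0],
  ],
  delta_rot=[
    [0.2,1,0.3],
    [0.2,1,0.3],
    [0,0.5,0],
    [0,0,0],
    [0,0,0],
    [0,0,0],
  ],
)

```text
t: 28.48
tcp_pos: [457.5, -269.6, 99.4]
eef_rot: [-0.001, 0.997, -0.076, 0.005]
wrist_force: [-0.3, 0.5, -0.5]
grip_width: 86.9
```

```bash
python3 -c "
from h import *
go(457.5,-274.6,14,-99.6)"
```

```text
t 28.48 tcp [ 457.5 -269.6   99.4] yaw -98.68 F [-0.3  0.5 -0.5] w 86.9 q6 [-0.23  1.65]
dpos(tool) [-0.   5.2 85.4] drot [-0.19 -0.52  0.92] n 3.0
```

>>> jog_arm(
  delta_pos=[
    [0,7,12],
    [0,0,25],
    [0,0,25],
    [0,0,12],
    [0,0,0],
    [0,0,0],
  ],
  delta_rot=[
    [-0.2,-0.6,1.2],
    [0,0,0],
    [0,0,0],
    [0,0,0],
    [0,0,0],
    [0,0,0],
  ],
)

```text
t: 28.98
tcp_pos: [459.0, -276.2, 28.0]
eef_rot: [0.002, 0.996, -0.085, 0.004]
wrist_force: [-1.1, -0.6, 0.6]
grip_width: 86.8
```

```bash
python3 -c "
from h import *
go(457.5,-274.6,14,-99.6)"
```

```text
t 28.98 tcp [ 459.  -276.2   28. ] yaw -99.73 F [-1.1 -0.6  0.6] w 86.8 q6 [-0.24  1.64]
dpos(tool) [-1.9 -1.4 14. ] drot [ 0.15 -0.48 -0.13] n 1.0
```

>>> jog_arm(
  delta_pos=[
    [-2,-2,7],
    [0,0,7],
    [0,0,0],
    [0,0,0],
  ],
  delta_rot=[
    [0.2,-0.6,0],
    [0,0,0],
    [0,0,0],
    [0,0,0],
  ],
)

```text
t: 29.32
tcp_pos: [459.4, -274.3, 16.4]
eef_rot: [0.0, 0.996, -0.085, 0.002]
wrist_force: [0.4, 0.5, -0.3]
grip_width: 87.2
```

```bash
python3 -c "
from h import *
go(457.5,-274.6,14,-99.6)"
```

```text
t 29.32 tcp [ 459.4 -274.3   16.4] yaw -99.7 F [ 0.4  0.5 -0.3] w 87.2 q6 [-0.24  1.64]
dpos(tool) [-1.8  0.6  2.4] drot [-0.01 -0.21 -0.1 ] n 1.0
```

>>> jog_arm(
  delta_pos=[
    [-3,1,3],
    [0,0,0],
    [0,0,0],
  ],
  delta_rot=[
    [0,-0.3,0],
    [0,0,0],
    [0,0,0],
  ],
)

```text
t: 29.57
tcp_pos: [456.7, -275.0, 14.2]
eef_rot: [0.0, 0.996, -0.084, 0.0]
wrist_force: [-0.8, -0.4, 0.2]
grip_width: 87.1
```

>>> jog_arm(
  delta_pos=[
    [0,0,0],
    [0,0,0],
    [0,0,0],
    [0,0,0],
    [0,0,0],
    [0,0,0],
    [0,0,0],
    [0,0,0],
  ],
  delta_rot=[
    [0,0,0],
    [0,0,0],
    [0,0,0],
    [0,0,0],
    [0,0,0],
    [0,0,0],
    [0,0,0],
    [0,0,0],
  ],
  jaw=1,
  grip_force=12,
)

```text
t: 30.23
tcp_pos: [457.1, -275.3, 14.8]
eef_rot: [0.0, 0.996, -0.084, 0.001]
wrist_force: [-0.1, -0.4, 1.2]
grip_width: 41.4
```

>>> jog_arm(
  delta_pos=[
    [0,0,0],
    [0,0,0],
    [0,0,0],
    [0,0,0],
    [0,0,0],
    [0,0,0],
  ],
  delta_rot=[
    [0,0,0],
    [0,0,0],
    [0,0,0],
    [0,0,0],
    [0,0,0],
    [0,0,0],
  ],
)

```text
t: 30.73
tcp_pos: [457.1, -275.3, 14.8]
eef_rot: [0.0, 0.996, -0.084, 0.001]
wrist_force: [0.1, 0.2, 0.2]
grip_width: 28.0
```

```bash
python3 -c "
from h import *
go(457.5,-274.6,14,-99.6)"
```

```text
t 30.73 tcp [ 457.1 -275.3   14.8] yaw -99.69 F [0.1 0.2 0.2] w 28.0 q6 [-0.24  1.64]
dpos(tool) [ 0.2 -0.7  0.8] drot [ 0.02 -0.08 -0.09] n 1.0
```

>>> jog_arm(
  delta_pos=[
    [0,0,-20],
    [0,0,-38],
    [0,0,-40],
    [0,0,-40],
    [0,0,-30],
    [0,0,-15],
    [0,0,0],
  ],
  delta_rot=[
    [0,0,0],
    [0,0,0],
    [0,0,0],
    [0,0,0],
    [0,0,0],
    [0,0,0],
    [0,0,0],
  ],
)

```text
t: 31.32
tcp_pos: [454.3, -274.7, 202.8]
eef_rot: [-0.001, 0.996, -0.085, -0.005]
wrist_force: [0.5, -0.0, -0.3]
grip_width: 27.9
```

```bash
python3 -c "
from h import *
go(502.4,277.8,200,-99.7)"
```

```text
t 31.32 tcp [ 454.3 -274.7  202.8] yaw -99.78 F [ 0.5 -0.  -0.3] w 27.9 q6 [-0.24  1.64]
dpos(tool) [ -46.4 -552.6    3.7] drot [-0.06  0.53 -0.08] n 14.0
```

>>> jog_arm(
  delta_pos=[
    [-3,-25,-1],
    [-3,-38,-1],
    [-3,-40,-1],
    [-3,-40,-1],
    [-3,-40,-1],
    [-3,-40,-1],
    [-3,-40,-1],
    [-3,-40,-1],
  ],
  delta_rot=[
    [0,0,0],
    [0,0,0],
    [0,0,0],
    [0,0,0],
    [0,0,0],
    [0,0,0],
    [0,0,0],
    [0,0,0],
  ],
)

```text
t: 31.98
tcp_pos: [478.7, 33.5, 202.6]
eef_rot: [-0.0, 0.996, -0.094, -0.01]
wrist_force: [0.7, -0.6, -0.3]
grip_width: 27.6
```

```bash
python3 -c "
from h import *
go(502.4,277.8,200,-99.7)"
```

```text
t 31.98 tcp [478.7  33.5 202.6] yaw -100.78 F [ 0.7 -0.6 -0.3] w 27.6 q6 [0.4  0.99]
dpos(tool) [ -22.3 -244.4    2.8] drot [ 0.06  1.2  -1.08] n 7.0
```

>>> jog_arm(
  delta_pos=[
    [-4,-38,-1],
    [-4,-40,-1],
    [-4,-40,-1],
    [-4,-40,-1],
    [-4,-35,-1],
    [0,-15,0],
    [0,0,0],
  ],
  delta_rot=[
    [0,0,0],
    [0,0,0],
    [0,0,0],
    [0,0,0],
    [0,1,0],
    [0,0.5,0],
    [0,0,0],
  ],
)

```text
t: 32.57
tcp_pos: [491.5, 256.9, 195.5]
eef_rot: [0.005, 0.996, -0.09, -0.004]
wrist_force: [-0.1, -0.8, -1.2]
grip_width: 27.7
```

>>> jog_arm(
  delta_pos=[
    [0,0,0],
    [0,0,0],
    [0,0,0],
    [0,0,0],
  ],
  delta_rot=[
    [0,0,-6.5],
    [0,0,-6],
    [0,0,-2],
    [0,0,0],
  ],
)

```text
t: 32.9
tcp_pos: [487.6, 255.4, 188.1]
eef_rot: [0.008, 0.999, 0.043, -0.011]
wrist_force: [-0.3, 0.6, -1.1]
grip_width: 27.8
```

```bash
python3 -c "
from h import *
go(502.4,277.8,120,-85.8)"
```

```text
t 32.9 tcp [487.6 255.4 188.1] yaw -85.07 F [-0.3  0.6 -1.1] w 27.8 q6 [0.78 0.88]
dpos(tool) [ 18.2 -22.   67.4] drot [0.85 1.25 0.72] n 2.0
```

>>> jog_arm(
  delta_pos=[
    [10,-12,15],
    [10,-12,20],
    [0,0,15],
    [0,0,0],
    [0,0,0],
  ],
  delta_rot=[
    [0.6,0.8,0.5],
    [0.4,0.6,0.3],
    [0,0,0],
    [0,0,0],
    [0,0,0],
  ],
)

```text
t: 33.32
tcp_pos: [504.2, 276.5, 132.6]
eef_rot: [-0.0, 1.0, 0.031, -0.001]
wrist_force: [0.5, 0.3, -0.3]
grip_width: 27.9
```

```bash
python3 -c "
from h import *
go(502.4,277.8,85,-85.8)
snap('wrist','w14')"
```

```text
t 33.32 tcp [504.2 276.5 132.6] yaw -86.5 F [ 0.5  0.3 -0.3] w 27.9 q6 [0.78 0.85]
dpos(tool) [-1.6 -1.4 47.6] drot [-0.01  0.12 -0.7 ] n 2.0
```

View pics/w14.png

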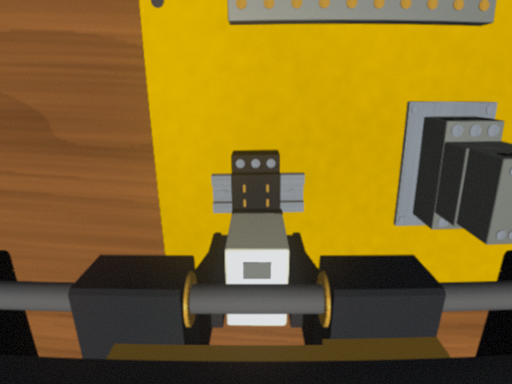

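>>> jog_arm(
  delta_pos=[
    [-2,-2,12],
    [0,0,18],
    [0,0,12],
    [0,0,0],
    [0,0,0],
  ],
  delta_rot=[
    [0,0.1,-0.9],
    [0,0,0],
    [0,0,0],
    [0,0,0],
    [0,0,0],
  ],
)

```text
t: 33.78
tcp_pos: [503.8, 277.8, 94.7]
eef_rot: [-0.002, 0.999, 0.037, 0.003]
wrist_force: [0.2, 0.2, -0.6]
grip_width: 28.2
```

```bash
python3 -c "
from h import *
go(502.4,277.8,62.5,-85.8)"
```

```text
t 33.78 tcp [503.8 277.8  94.7] yaw -85.76 F [ 0.2  0.2 -0.6] w 28.2 q6 [0.79 0.86]
dpos(tool) [-1.6  0.  32.2] drot [-0.26 -0.34  0.04] n 1.0
```

>>> jog_arm(
  delta_pos=[
    [-2,0,8],
    [0,0,10],
    [0,0,5],
    [0,0,0],
    [0,0,0],
  ],
  delta_rot=[
    [-0.3,-0.5,0],
    [0,0,0],
    [0,0,0],
    [0,0,0],
    [0,0,0],
  ],
)

```text
t: 34.2
tcp_pos: [503.4, 278.6, 73.4]
eef_rot: [-0.001, 0.999, 0.037, 0.001]
wrist_force: [0.8, 0.1, -1.2]
grip_width: 28.0
```

```bash
python3 -c "
from h import *
go(502.4,277.8,62.5,-85.8)"
```

```text
t 34.2 tcp [503.4 278.6  73.4] yaw -85.79 F [ 0.8  0.1 -1.2] w 28.0 q6 [0.79 0.86]
dpos(tool) [-1.1  0.8 10.9] drot [-0.15 -0.09  0.01] n 1.0
```

>>> jog_arm(
  delta_pos=[
    [-1,1,5],
    [0,0,4],
    [0,0,0],
    [0,0,0],
  ],
  delta_rot=[
    [-0.1,-0.1,0],
    [0,0,0],
    [0,0,0],
    [0,0,0],
  ],
)

```text
t: 34.53
tcp_pos: [502.7, 277.7, 63.8]
eef_rot: [-0.001, 0.999, 0.037, 0.0]
wrist_force: [-0.3, 0.9, -0.4]
grip_width: 27.9
```

```bash
python3 -c "
from h import *
go(502.4,277.8,62.5,-85.8)"
```

```text
t 34.53 tcp [502.7 277.7  63.8] yaw -85.78 F [-0.3  0.9 -0.4] w 27.9 q6 [0.79 0.86]
dpos(tool) [-0.3 -0.1  1.3] drot [-0.06 -0.02  0.02] n 1.0
```

>>> jog_arm(
  delta_pos=[
    [0,0,1.5],
    [0,0,1.5],
    [0,0,0],
  ],
  delta_rot=[
    [0,0,0],
    [0,0,0],
    [0,0,0],
  ],
)

```text
t: 34.78
tcp_pos: [503.3, 278.1, 62.7]
eef_rot: [-0.001, 0.999, 0.037, 0.001]
wrist_force: [1.2, 0.2, -1.5]
grip_width: 27.5
```

```bash
python3 -c "
from h import *
go(502.4,277.8,62.5,-85.8)"
```

```text
t 34.78 tcp [503.3 278.1  62.7] yaw -85.73 F [ 1.2  0.2 -1.5] w 27.5 q6 [0.79 0.86]
dpos(tool) [-0.9  0.2  0.2] drot [-0.07 -0.11  0.07] n 1.0
```

>>> jog_arm(
  delta_pos=[
    [0,0,1.5],
    [0,0,0],
    [0,0,0],
  ],
  delta_rot=[
    [0,0,0],
    [0,0,0],
    [0,0,0],
  ],
)

```text
t: 35.03
tcp_pos: [503.9, 278.7, 62.3]
eef_rot: [-0.001, 0.999, 0.038, 0.002]
wrist_force: [0.3, 0.0, -1.1]
grip_width: 27.8
```

>>> jog_arm(
  delta_pos=[
    [0,0,0],
    [0,0,0],
    [0,0,0],
    [0,0,0],
    [0,0,0],
    [0,0,0],
    [0,0,0],
    [0,0,0],
  ],
  delta_rot=[
    [0,0,0],
    [0,0,0],
    [0,0,0],
    [0,0,0],
    [0,0,0],
    [0,0,0],
    [0,0,0],
    [0,0,0],
  ],
  jaw=-1,
)

```text
t: 35.7
tcp_pos: [504.1, 278.7, 61.5]
eef_rot: [-0.001, 0.999, 0.037, 0.002]
wrist_force: [0.4, -1.2, -0.3]
grip_width: 73.3
```

>>> jog_arm(
  delta_pos=[
    [0,0,-10],
    [0,0,-25],
    [0,0,-40],
    [0,0,-40],
    [0,0,-40],
    [0,0,-10],
    [0,0,0],
    [0,0,0],
  ],
  delta_rot=[
    [0,0,0],
    [0,0,0],
    [0,0,0],
    [0,0,0],
    [0,0,0],
    [0,0,0],
    [0,0,0],
    [0,0,0],
  ],
)

```text
t: 36.37
tcp_pos: [503.1, 277.0, 238.1]
eef_rot: [-0.0, 0.999, 0.037, 0.002]
wrist_force: [0.6, 0.6, -1.1]
grip_width: 87.0
```

```bash
python3 - <<'E'
from h import *
go(450,250,250,-85.8)
d=snap('wrist','w15');s=snap('scene','s15');t=snap('top','t15')
im=s['img'][110:230,250:410];cv2.imwrite('pics/s15z.png',cv2.resize(im,None,fx=4.5,fy=4.5,interpolation=cv2.INTER_CUBIC))
hsv=cv2.cvtColor(d["img"],cv2.COLOR_BGR2HSV)
m=(hsv[...,1]<60)&(hsv[...,2]>190);m[:,:200]=0;m[:,330:]=0;m[260:]=0;m[:60]=0
for c in blobs(m,200): r=rect(cast(d,c,97.5));print(c.mean(0),r[0].round(1),np.round(r[1:],1))
E
```

```text
t 36.37 tcp [503.1 277.  238.1] yaw -85.72 F [ 0.6  0.6 -1.1] w 87.0 q6 [0.79 0.86]
dpos(tool) [-54.9  22.9 -12.2] drot [-0.04 -0.22  0.08] n 2.0
[254.8778626  180.85496183] [504.1 279.3] [37.1 26.8  4.3]
```

View pics/w15.png

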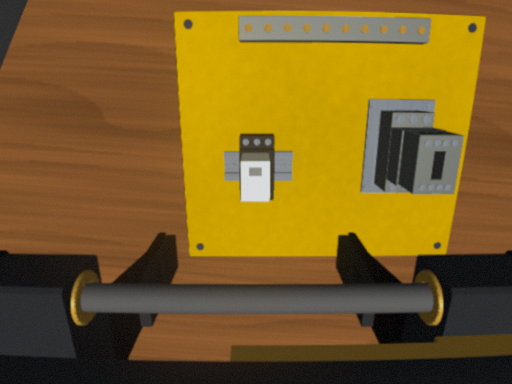

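View pics/s15z.png

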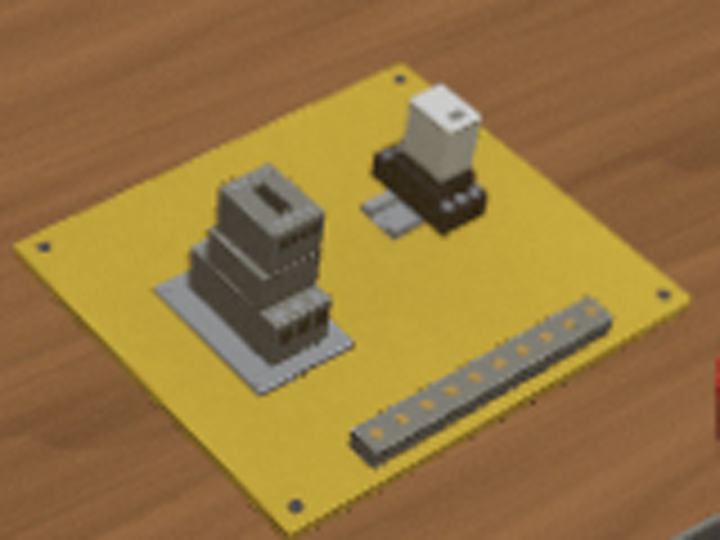

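```bash
python3 - <<'E'
from h import *
d=load("w15");hsv=cv2.cvtColor(d["img"],cv2.COLOR_BGR2HSV)
m=(hsv[...,2]>105)&(hsv[...,1]<90);m[:136]=0;m[148:]=0;m[:,:241]=0;m[:,273:]=0
P=[c.mean(0) for c in blobs(m,8)];p=cast(d,P,39.5);a=np.radians(4.2);print(len(P),p.mean(0)-30*np.array([np.cos(a),np.sin(a),0]))
a=load("top0")["img"];b=load("t15")["img"]
for n,(u,v) in {"dish":(311,202),"station":(395,188)}.items():
    print(n,cv2.absdiff(a,b)[v-20:v+20,u-20:u+20].mean().round(1))
print(cast(d,[(226,151),(292.5,151.5)],19.5).mean(0)-17*np.array([.997,.073,0]))
E
```

```text
3 [502.88127389 277.88117509  39.5       ]
dish 2.9
station 2.8
[501.83840661 274.61222408  19.5       ]
```

```bash
python3 -c "
from h import *
print(ctrl.finish_job()); print(ctrl.read_state()['t'])"
```

```text
the job is handed in; nothing more can be done
None
the job is handed in; nothing more can be done
```

I built the board in the required order (contactor on plate, auxiliary block on contactor, socket across rail, relay on socket) and handed it in at about 36.5 s of the 112 s. The hand-in gives no verdict, so the figures below are my own wrist-camera measurements, calibrated to about 2 mm.

| Piece | Off centre | Angle of its length | Limit |
|---|---|---|---|
| Contactor on plate | about 2 mm | 0.4° off the plate | 12 mm |
| Auxiliary block on contactor | about 2–3 mm | within about 0.5° of the contactor | 10 mm |
| Socket on rail | about 3 mm | within about 0.5° of the rail | 12 mm |
| Relay on socket | about 2 mm | 0.1° off the socket | 10 mm |

- **Seating:** I did not measure the heights directly. At release the tool was at the height expected for each piece to be resting. In the last pictures all four stand upright and flat.
- **Contact readings:** The wrist force showed no clear contact when I set the pieces down. I judged contact by the tool stopping at the expected height.
- **Dish and push-button box:** Both look unmoved when the first and last top views are compared.
- **Robot:** The gripper was open and well above everything when I handed in.
- **Checks that disagreed:** The top camera put the rail and plate up to 3 mm from where the wrist camera did, so I used the wrist camera throughout. No check failed.

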